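# Load the sanitising bay from a tall tub under its low canopy

## Robot

A 7-joint arm with a two-finger parallel gripper is mounted at the origin on the work surface. World frame = base frame: x ahead of the robot, y to its left, z up, the work surface at z = 0. Lengths are in m, angles in rad, forces in N, time in s.
With the tool pointing down it reaches from about 0.35 to 0.9 m from the base axis. Payload 8.1 kg.
Tool frame: the origin (TCP) lies midway between the tips of the shut fingers; the grasp point (between the pads) lies 19 mm behind it; x points along the fingers, z is the direction in which the jaws open and shut, and the axes are right-handed (so a half turn about x gives the same grasp; the last joint's range is limited). The gripper opens to 92 mm and grips with 3 to 60 N. Pads are 19 mm wide; open, the fingers measure 130 mm over their backs; the gripper's body (75 mm by 190 mm) begins 47 mm behind the grasp point.
Start: joints at [1.245, 0.434, 0.025, 1.573, -0.012, 1.134, -0.075], TCP at [0.138, -0.61, 0.227] pointing down, gripper open.
Joint ranges: [-2.62, 2.62], [-0.44, 2.09], [-1.27, 1.32], [0.08, 2.57], [-1.32, 4.46], [0.12, 2], [-2.74, 2.74]. Speed limits (rad/s): [2.22, 2.22, 3.01, 3.01, 3.14, 3.14, 3.14].

## Interface

Orientations are given as a rotation vector (axis times angle).
In Python, from cell import arm gives the robot as it stands. The module is installed in compiled form; this text tells all that it offers.
- The arm moves only by the tool move_arm, never from a script. Its argument "steps" is text: rows parted by semicolons, each of 5 numbers parted by spaces: the shift along the tool's x, y, z in m, then the turn about the tool's x in rad, then the closure in counts, from 0 (fully open) to 255 (shut). A call has 1 to 10 rows; each row is the pose to reach, as a shift and turn from the pose commanded when the call began, along the tool's axes at that moment; what a row does not reach only later rows make up. A row lasts 1/12 s, in which the tool goes at most 41.7 mm and 7.16 degrees, less where a joint would pass 70% of its speed; a pose out of reach is approached as far as the arm can. A call with a gripper value outside its range is refused whole. The fingers move at their own pace and stop on an object; "squeeze" is the grip in N (left out, the last holds). Time passes only in rows, so rows that repeat a pose let the fingers close. It gives the time, the measured TCP pose, the force and the opening at its end, in the units of the state.
- arm.observe(): the state, without advancing time (a new reading comes with each control period).
- arm.get_image(name): name is "scene" or "side" or "wrist"; returns a dict with "img" (480x640x3 uint8, blue, green, red), "z_map" (480x640 float32, m along the optical axis (not along the pixel's ray), 0 where there is no reading), "vfov" (degrees; the focal length in pixels is half the picture's height over the tangent of half this angle, whatever the lens; pixels are square), "cx", "cy" (the principal point, pixels), "k1" (the pictures are not rectified: a ray, as slopes to the right and down, at radius r is drawn at 1 + k1 r^2 times it, then the intrinsics apply), "extrinsics" (4x4, takes a point from camera to world coordinates). Camera axes: x right, y up, looking along -z (the intrinsics and any distortion apply to the point x, -y, -z); pixel columns grow to the right and rows downward; lengths in m; the calibration is good to about 2 mm. A picture is of the moment at which its call begins.
- arm.sign_off(): hands the job in, once; it reports no verdict.
The state is a dict: "clock": time; "joints": joint angles; "dq": joint speeds; "joint_efforts": joint torques, N m; "position": TCP position; "ee_rot": TCP orientation; "force": force on the tool from outside, world axes, zero at the start; "ft_torque": the same for the moment, N m; "width": opening from 0.0 (shut) to 1.0 (fully open).
Only numpy, scipy, OpenCV 4.12 (cv2) and the standard library are available. Lean on these libraries where they do the work, as an engineer would, in place of code of your own. Each camera call takes 0.05 s, during which the arm holds its last target.

## Task

Switch the sanitising bay off by pulling its lever fully towards the robot, then take the tall tub by its handle and tilt it in under the low clear canopy, without knocking the canopy, so that both round cases roll out into the steel tray. Stand the empty tub upright back on its rubber mat and let go, and only then push the lever fully away from the robot to switch the bay on. Leave everything else on the bench where it is.

Things in the scene. Friction and masses are not known exactly. Their poses are not given: they have to be found in the camera images.
- tub_center (a point): Tall loose grey tub, open on top, 0.22 kg, 200 mm tall, 64 mm wide (x), walls 3 mm; foot 64 x 72 mm. This point: 100 mm above the underside, over the foot's middle. z up; +y the pouring side (yaw 0: robot's left; starts within 0.45 rad). Back wall (y=-36 mm) upright; front wall slopes out 14 degrees, so the mouth spans y=-36 to +86 mm.
- tub_handle (a point): Middle of the tub's black D-handle, (0,-66,55) mm from the middle of the foot's underside, on the back. Its upright bar is 14 mm wide (x, the way to pinch it), 24 mm deep (y), 10 to 110 mm above the foot, 18 mm clear of the back wall. Pinched with the tool leaning some 42 degrees back (away from the tub), the tool ends some 46 degrees the other way. A weak pinch lets the tub swing a little.
- tub_lip (a point): Middle of the tub's pouring lip, the top edge of the sloping front: (0,+86,200) mm from the middle of the foot's underside. Axes as the tub's. The cases start to roll out once the tub is tilted more than about 76 degrees towards +y; 88 degrees empties it in about 2 s.
- case_a_center (a point): Centre of one of two alike round white cases (wheel-shaped, 58 mm diameter, 46 mm thick, 45 g), which start in the tub one above the other, axes (x) across the tub, so that they roll.
- case_b_center (a point): Centre of the other round white case, same as the first.
- tray_floor (a point): Centre of the floor (3 mm above the table) of the bay's steel tray, fixed. +y points from the open front into the bay (yaw 0: to the robot's left; varies by 0.2 rad). Tray 200 (x) x 170 (y) mm outside, walls 3 mm, rim 45 mm above the table. Front and sides of the bay are open; a white housing 250 mm tall stands behind, from y=+87 mm.
- canopy_edge (a point): Middle of the front lower edge of the clear plastic canopy, 88 mm in front (-y) of the tray's centre, 230 mm above the table. The canopy is a level plate 216 mm wide over the whole tray, from here back to the housing; underside 230 mm, top 242 mm above the table. Axes as the bay's.
- mat_top (a point): Centre of the top of the flat black rubber mat (120 x 150 mm in x, y; 3 mm thick; fixed) on which the tub stands. Axes like the tub's at the start, within 0.1 rad.
- lever (a joint): Lever of the bay's switch box, rad: 0 = off, leaning fully towards the robot (-x of the box); 1.2 = on, leaning fully away (+x); 0.6 is upright. Stops at both ends; it stays where it is left and takes about 1.5 N at the knob to move.
- lever_tip (a point): Centre of the round black knob, 28 mm across, on the end of the 12 mm thick steel lever, 90 mm from its pivot. It swings in the box's x-z plane.
- lever_pivot (a point): Pivot of the lever, fixed, 45 mm above the table, over the middle of the grey switch box (120 mm in x, 80 mm in y, 42 mm tall; the drum round the pivot reaches 56 mm). +x of the box points away from the robot, yaw within 0.3 rad.
- mug: Bystander to leave alone: white mug, 76 mm across, 90 mm tall. Origin at the centre of its underside.
- spray: Bystander to leave alone: white plastic bottle, 60 mm across, 160 mm tall. Origin at the centre of its underside.
- jar: Bystander to leave alone: glass jar with steel lid, 68 mm across, 85 mm tall. Origin at the centre of its underside.
- driver: Bystander to leave alone: screwdriver with a red handle, 160 mm long, lying. Origin at the centre of its underside (middle of its length).
- spatula: Bystander to leave alone: black-handled spatula, 170 mm long, lying along the robot's forward direction. Origin at the centre of its underside (middle of its length).
- parts_tray: Bystander to leave alone: white divided parts tray, 110 x 80 mm, 30 mm tall. Origin at the centre of its underside.
- puck: Bystander to leave alone: brass disc weight, 60 mm across, 25 mm tall. Origin at the centre of its underside.
Things that resemble listed ones, but are neither listed nor needed, are in the scene too. Of the things shaped like the part that bears mat_top, the black one is meant.

How it is judged:
On the way, in this order (a step that is already met when the one before it is completed fails the run):
1. the switch lever is fully off, towards the robot, with the tub still standing on its mat (value of joint lever below 0.15 rad and angle between tub_center's own z axis and vertical below 0.06 rad and x of tub_center in the frame of mat_top between -0.035 and 0.035 m and y of tub_center in the frame of mat_top between -0.045 and 0.045 m and z of tub_center in the frame of mat_top between 0.094 and 0.106 m), for 0.2 s.
2. with the switch off, the tub is tilted far over with its lip under the canopy, above the tray (value of joint lever below 0.15 rad and angle between tub_center's own z axis and vertical above 1.2 rad and y of tub_lip in the frame of tray_floor between -0.085 and 0.085 m and x of tub_lip in the frame of tray_floor between -0.1 and 0.1 m and z of tub_lip in the frame of tray_floor below 0.227 m), for 0.1 s.
3. both cases are in the tray, the switch still off (value of joint lever below 0.15 rad and x of case_a_center in the frame of tray_floor between -0.098 and 0.098 m and y of case_a_center in the frame of tray_floor between -0.083 and 0.083 m and z of each of case_a_center, case_b_center in the frame of tray_floor below 0.075 m and x of case_b_center in the frame of tray_floor between -0.098 and 0.098 m and y of case_b_center in the frame of tray_floor between -0.083 and 0.083 m), for 0.2 s.
4. the empty tub stands upright on its mat, let go, the switch still off (all of step 3 and angle between tub_center's own z axis and vertical below 0.06 rad and x of tub_center in the frame of mat_top between -0.035 and 0.035 m and y of tub_center in the frame of mat_top between -0.045 and 0.045 m and z of tub_center in the frame of mat_top between 0.094 and 0.106 m and contact force between the fingers and tub below 0.1 N), for 0.2 s.
At the end, for the whole second after the job is handed in: Lever on (beyond 1.05 of 1.2 rad); tub upright (within 0.06 rad) on the mat, its foot within 35 mm (x) and 45 mm (y) of the mat's centre; both cases between the tray's walls, centres under 75 mm above its floor; tub and cases at rest (value of joint lever above 1.05 rad and angle between tub_center's own z axis and vertical below 0.06 rad and x of tub_center in the frame of mat_top between -0.035 and 0.035 m and y of tub_center in the frame of mat_top between -0.045 and 0.045 m and z of tub_center in the frame of mat_top between 0.094 and 0.106 m and x of case_a_center in the frame of tray_floor between -0.098 and 0.098 m and y of case_a_center in the frame of tray_floor between -0.083 and 0.083 m and z of each of case_a_center, case_b_center in the frame of tray_floor below 0.075 m and x of case_b_center in the frame of tray_floor between -0.098 and 0.098 m and y of case_b_center in the frame of tray_floor between -0.083 and 0.083 m and linear speed of tub below 0.02 m/s and linear speed of each of case_a, case_b below 0.03 m/s); the robot touches nothing.
It fails at once if the clear canopy is knocked (more than 15 N) (contact force between canopy and anything else above 15 N).
It fails at once if a bystander is moved by more than 30 mm (distance of any of mug, spray, jar, driver, spatula, parts_tray, puck from where it was at the start of the episode above 0.03 m).
It also fails if it takes over 72 s, if anything falls off the work surface, if the arm or the gripper's body presses on something with over 40 N, if the wrist force passes 120 N, or if a joint passes its speed limit or range.

## Working session

There is one attempt and no reset: what is moved stays moved. The work goes in short steps, Python scripts to look and compute and a tool call to move; the robot and the scene stay as the last step left them, time stands still between calls to the robot, and variables do not carry over. Pictures are saved under pics/ and viewed, and the job is handed in when it is done.

Besides the shell and the picture viewer there is one more tool, called in YAML: its name, and indented under it one key for each argument. move_arm: Moves the arm, as the interface text tells. Its arguments: {"type":"object","properties":{"steps":{"type":"string"},"squeeze":{"type":"number"}},"required":["steps"]}

```bash
ls -la; mkdir -p pics; cat > h.py <<'E'
import numpy as np, cv2
from cell import arm
from scipy.spatial.transform import Rotation as R
def shot(name,tag):
    d=arm.get_image(name); cv2.imwrite(f'pics/{tag}.png',d['img']); np.savez(f'pics/{tag}.npz',**d); return d
def load(tag): return dict(np.load(f'pics/{tag}.npz'))
def K(d):
    f=240/np.tan(np.radians(float(d['vfov']))/2); return np.array([[f,0,float(d['cx'])],[0,f,float(d['cy'])],[0,0,1]]), np.array([float(d['k1']),0,0,0])
def ray(d,u,v):
    k,D=K(d); p=cv2.undistortPoints(np.array([[[u,v]]],float),k,D)[0,0]
    E=d['extrinsics']; r=E[:3,:3]@np.array([p[0],-p[1],-1]); return E[:3,3],r
def onz(d,u,v,z):
    o,r=ray(d,u,v); return o+r*(z-o[2])/r[2]
def tri(obs):
    A=np.zeros((3,3));b=np.zeros(3)
    for d,u,v in obs:
        o,r=ray(d,u,v); r=r/np.linalg.norm(r); P=np.eye(3)-np.outer(r,r); A+=P;b+=P@o
    x=np.linalg.solve(A,b); 
    return x,[np.linalg.norm((np.eye(3)-np.outer(r/np.linalg.norm(r),r/np.linalg.norm(r)))@(x-o)) for o,r in [ray(*q) for q in obs]]
def dep(d,u,v):
    z=float(d['z_map'][int(round(v)),int(round(u))]); o,r=ray(d,u,v); return o+r*z if z>0 else None
def proj(d,p):
    E=d['extrinsics']; c=E[:3,:3].T@(np.asarray(p)-E[:3,3]); x,y=c[0]/-c[2],-c[1]/-c[2]; k,D=K(d); s=1+D[0]*(x*x+y*y)
    return k[0,0]*x*s+k[0,2],k[1,1]*y*s+k[1,2]
def st():
    s=arm.observe(); M=R.from_rotvec(s['ee_rot']).as_matrix()
    np.set_printoptions(precision=4,suppress=True)
    print('t',s['clock'],'pos',np.array(s['position']),'w',s['width'],'F',np.array(s['force'])); print('axes x,y,z cols\n',M); print('q',np.array(s['joints'])); return s,M
E
python3 - <<'E'
from h import *
st()
for n in('scene','side','wrist'):
    d=shot(n,n+'0'); print(n,d['vfov'],d['cx'],d['cy'],d['k1']); print(d['extrinsics'])
E
```

```text
total 12
drwxr-xr-x  3 agent agent 4096 Dec  7 01:03 .
drwxr-xr-x 23 root  root  4096 Dec  7 01:03 ..
drwxr-xr-x  2 agent agent 4096 Dec  7 01:03 pics
t 0.0 pos [ 0.1379 -0.6091  0.2259] w 1.0018785731735156 F [ 0.2092  0.3105 -1.1287]
axes x,y,z cols
 [[-0.0005  0.9753  0.2209]
 [ 0.0015  0.2209 -0.9753]
 [-1.     -0.0002 -0.0016]]
q [ 1.2454  0.4352  0.025   1.5741 -0.0116  1.134  -0.0751]
scene 53.33017422212371 315.7896278954775 233.37893364808423 0.025806486817245195
[[ 0.1339 -0.7581  0.6382  1.229 ]
 [ 0.9909  0.1119 -0.075  -0.0925]
 [-0.0145  0.6425  0.7662  1.0373]
 [ 0.      0.      0.      1.    ]]
side 43.6008778858171 318.79769140864204 245.0656757586092 0.024899612189733945
[[-0.9433  0.2536 -0.2142  0.2459]
 [-0.3316 -0.6923  0.6408  0.8772]
 [ 0.0142  0.6755  0.7372  1.1862]
 [ 0.      0.      0.      1.    ]]
wrist 71.93891749098215 328.18807726358995 240.90211760322603 -0.06041270050893827
[[ 0.2213  0.9361  0.2735  0.2119]
 [-0.9752  0.2126  0.0613 -0.5929]
 [-0.0007 -0.2803  0.9599  0.3815]
 [ 0.      0.      0.      1.    ]]
```

View pics/scene0.png

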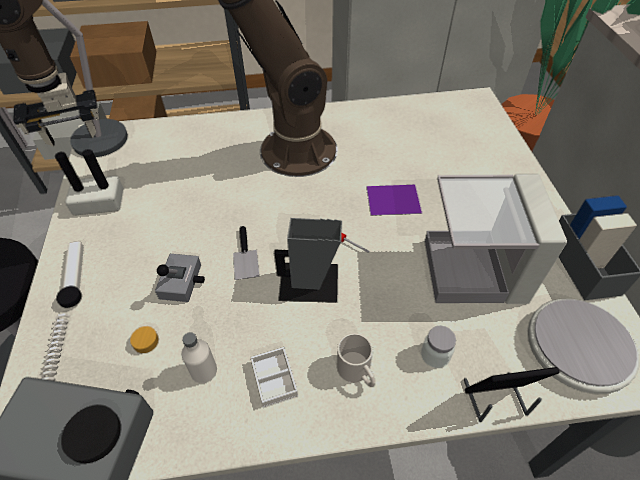

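View pics/side0.png

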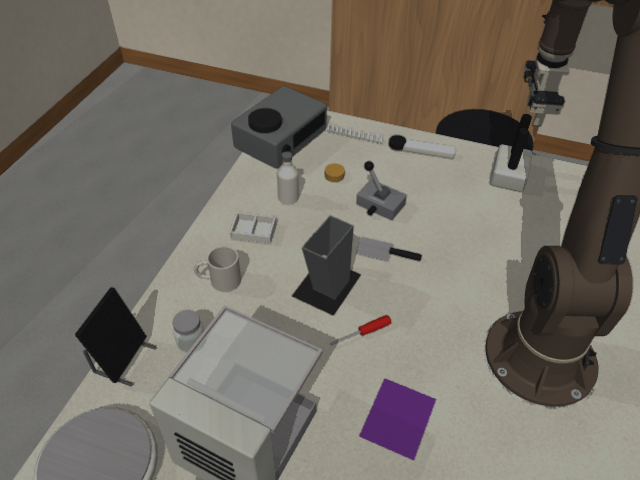

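View pics/wrist0.png

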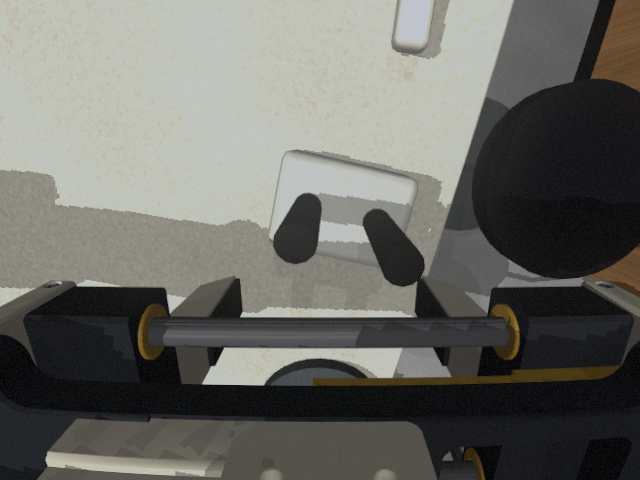

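```bash
python3 - <<'E'
from h import *
a=cv2.imread('pics/scene0.png');b=cv2.imread('pics/side0.png')
c=a[205:325,140:350]; cv2.imwrite('pics/c1.png',cv2.resize(c,None,fx=3.8,fy=3.8,interpolation=cv2.INTER_CUBIC))
c=b[140:320,280:430]; cv2.imwrite('pics/c2.png',cv2.resize(c,None,fx=3.3,fy=3.3,interpolation=cv2.INTER_CUBIC))
c=a[165:315,400:570]; cv2.imwrite('pics/c3.png',cv2.resize(c,None,fx=4,fy=4,interpolation=cv2.INTER_CUBIC))
c=b[290:480,150:330]; cv2.imwrite('pics/c4.png',cv2.resize(c,None,fx=3.1,fy=3.1,interpolation=cv2.INTER_CUBIC))
E
```

```text
(no output)
```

View pics/c1.png

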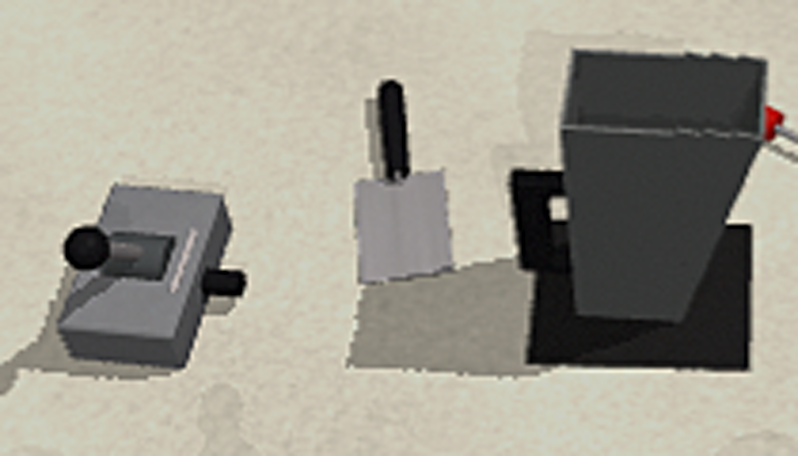

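View pics/c2.png

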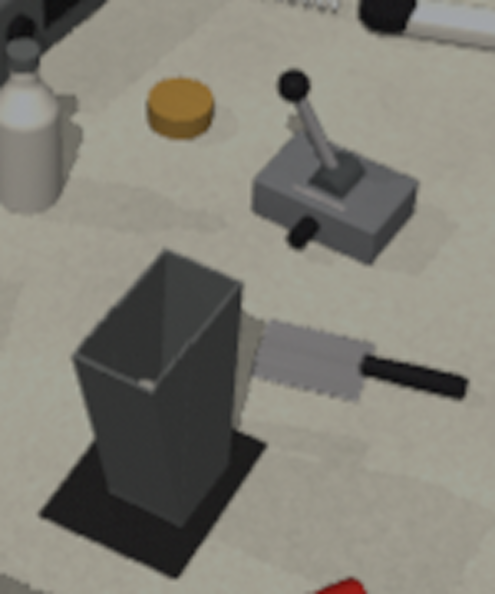

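View pics/c3.png

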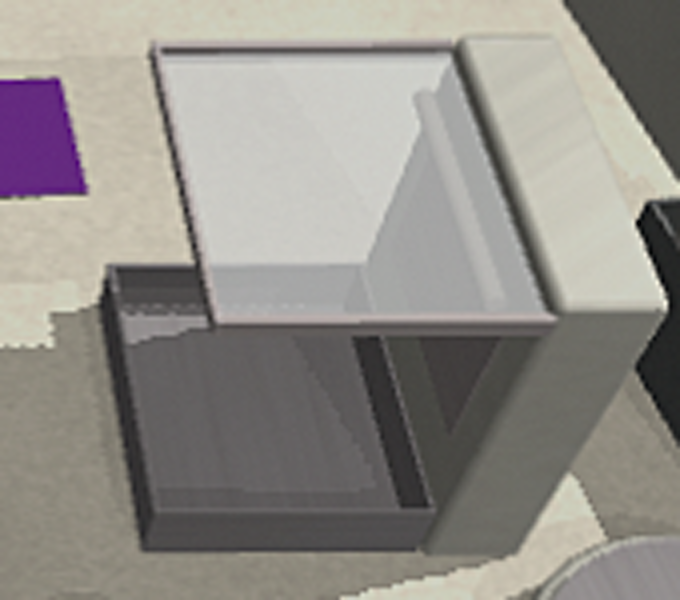

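View pics/c4.png

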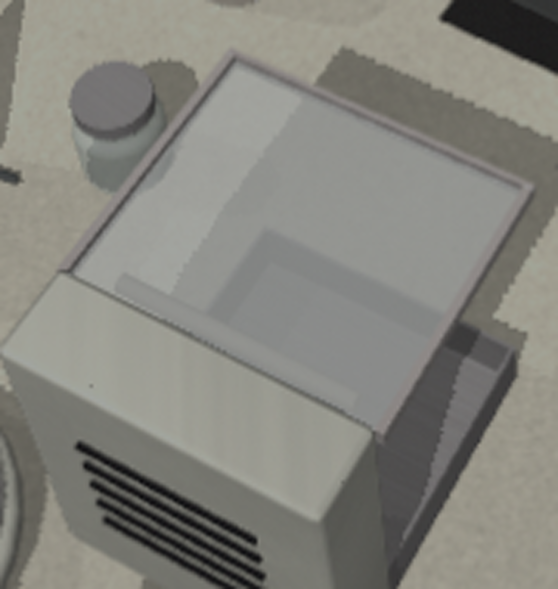

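```bash
cat > m1.py <<'E'
from h import *
a=load('scene0');b=load('side0')
c1=lambda u,v:(a,140+u/3.8,205+v/3.8); c2=lambda u,v:(b,280+u/3.3,140+v/3.3)
c3=lambda u,v:(a,400+u/4,165+v/4); c4=lambda u,v:(b,150+u/3.1,290+v/3.1)
P={}
def T(n,p,q):
    x,e=tri([p,q]); P[n]=x; print(n,x,'res',np.round(e,4))
np.set_printoptions(precision=4,suppress=True)
T('knob',c1(87,247),c2(293,85))
T('B+',c1(563,128),c2(168,251));T('B-',c1(573,50),c2(241,285));T('L+',c1(767,133),c2(77,355));T('L-',c1(766,60),c2(150,388))
T('matpp',c1(748,369),c2(40,515));T('matmp',c1(752,226),c2(176,577))
for n,q in(('mat+-',c1(527,363)),('mat--',c2(266,441)),('mat++a',c1(748,369)),('mat++b',c2(40,515)),('mat-+a',c1(752,226)),('mat-+b',c2(176,577))): print(n,onz(*q,.003))
T('can-',c3(153,42),c4(530,185));T('can+',c3(213,323),c4(232,55))
T('ray rim--',c3(108,267),c4(518,350))
for n,q in(('rim--',c3(108,267)),('rim+-',c3(150,515)),('rim++',c3(432,513)),('rim--side',c4(518,350))): print(n,onz(*q,.045))
# box top corners z=.042
for n,q in (('bx',c1(115,187)),('bx',c1(222,197)),('bx',c1(175,337)),('bx',c1(70,325)),('s',c2(300,133)),('s',c2(416,187)),('s',c2(372,237)),('s',c2(256,190))): print(n,onz(*q,.042))
print('handle top', onz(*c1(512,170),.11), onz(*c1(523,265),.01))
E
python3 m1.py
```

```text
knob [ 0.5245 -0.3748  0.1206] res [0.0001 0.0001]
B+ [ 0.5368 -0.0753  0.1999] res [0.0011 0.0011]
B- [ 0.4776 -0.0622  0.2005] res [0.0005 0.0005]
L+ [0.5615 0.0436 0.204 ] res [0.0013 0.0013]
L- [0.5055 0.0534 0.2039] res [0.0002 0.0002]
matpp [ 0.5963  0.0311 -0.0007] res [0.0005 0.0005]
matmp [0.4816 0.0523 0.0014] res [0.001 0.001]
mat+- [ 0.5733 -0.1138  0.003 ]
mat-- [ 0.4559 -0.0944  0.003 ]
mat++a [0.5989 0.031  0.003 ]
mat++b [0.5949 0.0332 0.003 ]
mat-+a [0.4837 0.0528 0.003 ]
mat-+b [0.4808 0.0525 0.003 ]
can- [0.4298 0.3007 0.2416] res [0.0004 0.0004]
can+ [0.6388 0.2708 0.2363] res [0.0006 0.0006]
ray rim-- [0.4351 0.3041 0.0396] res [0.0014 0.0014]
rim-- [0.4406 0.3028 0.045 ]
rim+- [0.6358 0.2722 0.045 ]
rim++ [0.6583 0.4406 0.045 ]
rim--side [0.4334 0.3057 0.045 ]
bx [ 0.4149 -0.3834  0.042 ]
bx [ 0.4345 -0.3099  0.042 ]
bx [ 0.5454 -0.3374  0.042 ]
bx [ 0.5261 -0.4056  0.042 ]
s [ 0.5214 -0.4071  0.042 ]
s [ 0.4098 -0.3748  0.042 ]
s [ 0.4296 -0.303   0.042 ]
s [ 0.5363 -0.3243  0.042 ]
handle top [ 0.4939 -0.1089  0.11  ] [ 0.4987 -0.1097  0.01  ]
```

move_arm:
  steps: "0 0.464 -0.126 0.464 255;0 0.464 -0.126 0.464 255;0 0.464 -0.126 0.464 255;0 0.464 -0.126 0.464 255;0 0.464 -0.126 0.464 255;0 0.464 -0.126 0.464 255;0 0.464 -0.126 0.464 255;0 0.464 -0.126 0.464 255;0 0.464 -0.126 0.464 255;0 0.464 -0.126 0.464 255"
  squeeze: 20

```text
clock: 0.98
position: [0.5058, -0.4139, 0.2266]
ee_rot: [1.385, 1.086, -1.385]
force: [0.9, -1.1, -0.5]
width: 0.321
```

```bash
python3 -c "
from h import *
st()"
```

```text
t 0.9833 pos [ 0.5058 -0.4139  0.2266] w 0.3209402898172487 F [ 0.942  -1.0512 -0.5289]
axes x,y,z cols
 [[-0.0003  0.971  -0.239 ]
 [ 0.0001 -0.239  -0.971 ]
 [-1.     -0.0004 -0.0001]]
q [ 0.5849  0.4817  0.0292  1.4968 -0.0146  1.1636 -1.1955]
```

move_arm:
  steps: "0 0.048 -0.043 0 255;0 0.048 -0.043 0 255;0 0.048 -0.043 0 255;0 0.048 -0.043 0 255"

```text
clock: 1.32
position: [0.5624, -0.3832, 0.2259]
ee_rot: [1.383, 1.088, -1.383]
force: [-0.6, -0.4, -0.1]
width: 0.038
```

```bash
python3 -c "
from h import *
st()
d=shot('wrist','w1')"
```

```text
t 1.3167 pos [ 0.5624 -0.3832  0.2259] w 0.03751724557950943 F [-0.5961 -0.359  -0.0723]
axes x,y,z cols
 [[-0.0008  0.9718 -0.2357]
 [ 0.001  -0.2357 -0.9718]
 [-1.     -0.001  -0.0008]]
q [ 0.506   0.5282  0.0224  1.4203 -0.0126  1.1945 -1.2787]
```

View pics/w1.png

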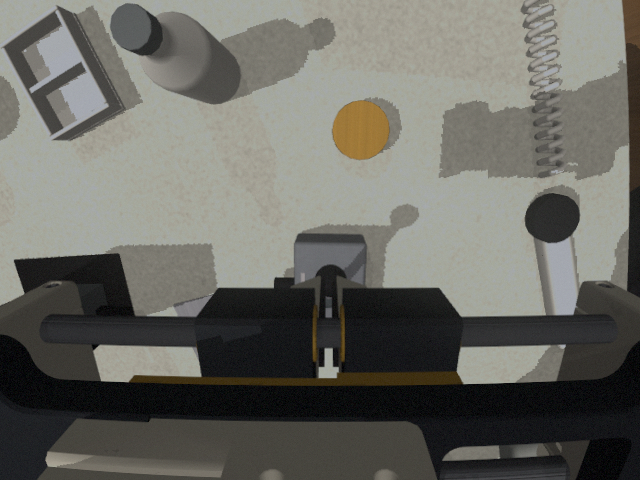

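```bash
python3 -c "
from h import *
d=load('w1'); print(d['extrinsics'])
print(proj(d,[.5245,-.3748,.1206]),proj(d,[.5624,-.3832,.2259]),proj(d,[.476,-.358,.042]))
print(onz(d,330,275,.12), onz(d,330,264,.134), onz(d,295,235,.042),onz(d,364,235,.042))
print(dep(d,330,275),dep(d,330,268))"
```

```text
[[-2.35280615e-01  9.32803525e-01  2.72984643e-01  6.36141120e-01]
 [-9.71927474e-01 -2.25772124e-01 -6.62112699e-02 -4.01481988e-01]
 [-1.29783171e-04 -2.80899503e-01  9.59737179e-01  3.81239043e-01]
 [ 0.00000000e+00  0.00000000e+00  0.00000000e+00  1.00000000e+00]]
(np.float64(328.6184301424892), np.float64(284.12908510306636)) (np.float64(327.4157015854438), np.float64(297.6150669403744)) (np.float64(324.16191188202174), np.float64(297.5843734923393))
[ 0.53214702 -0.37785585  0.12      ] [ 0.54687088 -0.38132174  0.134     ] [ 0.55431525 -0.34529741  0.042     ] [ 0.53704482 -0.41665415  0.042     ]
[ 0.53522839 -0.3785559   0.12774058] [ 0.53906226 -0.37950781  0.1219731 ]
```

move_arm:
  steps: "0.041 0 0 0 255;0.082 0 0 0 255;0.114 0 0 0 255;0.114 0 0 0 255;0.114 -0.03 0 0 255;0.114 -0.06 0 0 255;0.114 -0.085 0 0 255;0.114 -0.105 0 0 255;0.114 -0.12 0 0 255;0.114 -0.122 0 0 255"

```text
clock: 2.2
position: [0.4512, -0.3597, 0.1183]
ee_rot: [1.389, 1.064, -1.372]
force: [27.3, -6.2, -5.2]
width: 0.004
```

```bash
python3 -c "
from h import *
st()
d=shot('side','s1');c=d['img'][130:250,320:450]; cv2.imwrite('pics/s1c.png',cv2.resize(c,None,fx=4,fy=4))"
```

```text
t 2.2 pos [ 0.4512 -0.3597  0.1183] w 0.0038151348499374815 F [27.2651 -6.1745 -5.1893]
axes x,y,z cols
 [[ 0.0206  0.9707 -0.2395]
 [-0.0097 -0.2394 -0.9709]
 [-0.9997  0.0223  0.0045]]
q [ 0.5808  0.4576  0.0023  1.8388 -0.0058  0.8227 -1.2258]
```

View pics/s1c.png

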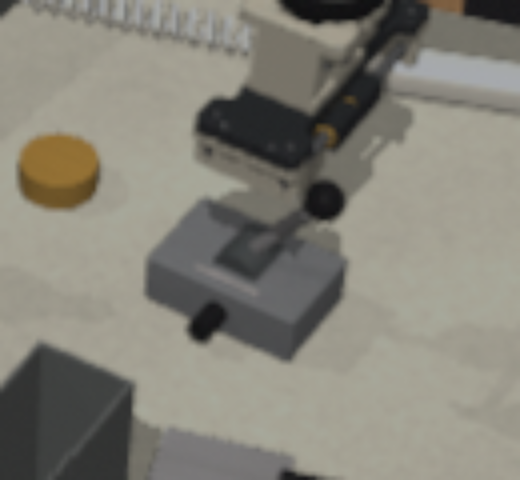

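move_arm:
  steps: "0 0.02 0 0 255;-0.02 0.03 0 -0.05 255;-0.06 0.03 0 -0.15 200;-0.1 0.03 0 -0.27 160;-0.14 0.03 0 -0.4 160;-0.18 0.03 0 -0.52 160;-0.22 0.03 0 -0.64 160;-0.26 0.03 0 -0.76 160;-0.3 0.03 0 -0.88 160;-0.34 0.03 0 -1.0 160"

```text
clock: 3.08
position: [0.4696, -0.3636, 0.4576]
ee_rot: [0.631, 1.474, -0.633]
force: [2.2, -0.7, -0.2]
width: 0.37
```

```bash
python3 -c "
from h import *
st()
d=shot('side','s2');shot('scene','sc2')"
```

```text
t 3.0833 pos [ 0.4696 -0.3636  0.4576] w 0.3703394093415741 F [ 2.2429 -0.7273 -0.1765]
axes x,y,z cols
 [[ 0.0019  0.7236  0.6903]
 [-0.0025  0.6903 -0.7236]
 [-1.     -0.0003  0.0031]]
q [ 0.6869  0.3072 -0.1759  1.2087  0.0542  1.6271 -0.2866]
```

View pics/s2.png

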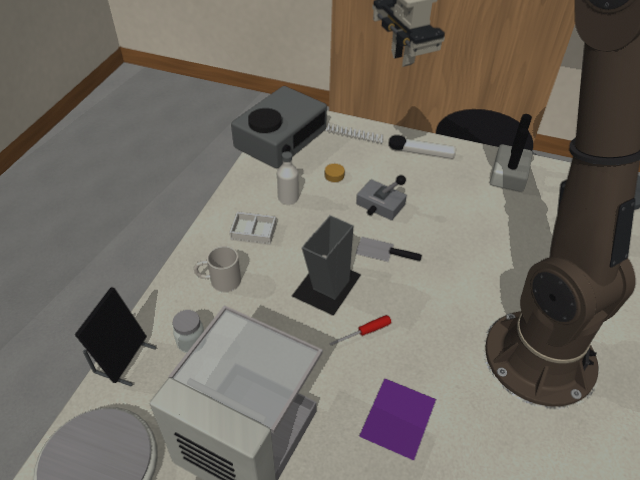

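View pics/sc2.png

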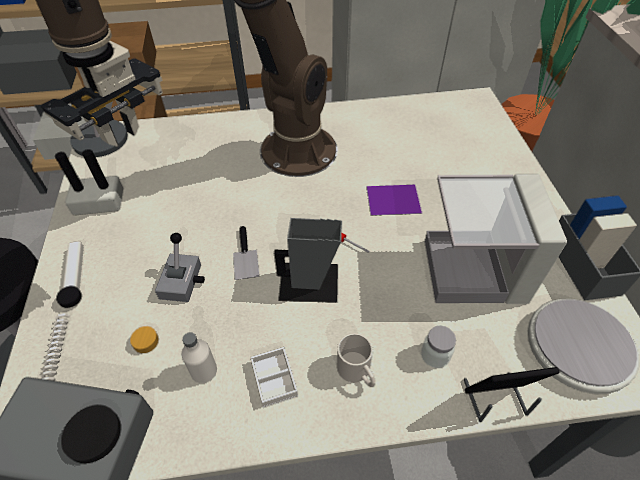

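```bash
python3 -c "
from h import *
a=cv2.imread('pics/sc2.png')[0:150,20:180];b=cv2.imread('pics/s2.png')[0:80,360:460]
cv2.imwrite('pics/z.png',np.hstack([cv2.resize(a,(448,420),interpolation=3),cv2.resize(b,(350,420)[::1],interpolation=3)]))
d=load('sc2'); k=load('s2')
print(proj(d,[.4696,-.3636,.4576]),proj(k,[.4696,-.3636,.4576]))
# driver
a=load('scene0');b=load('side0')
hsv=cv2.cvtColor(b['img'],cv2.COLOR_BGR2HSV); m=((hsv[...,0]<8)|(hsv[...,0]>172))&(hsv[...,1]>150)
y,x=np.nonzero(m); print(x.min(),x.max(),y.min(),y.max())
print(onz(b,389,320,.012),onz(b,361,332,.012),onz(b,333,343,.012))
print('puck,spray',onz(a,144,337,.025),'spat',onz(a,244,230,0.01),onz(a,246,275,.0),onz(a,258,252,0))
"
```

```text
(np.float64(124.45464738225644), np.float64(141.9436942518272)) (np.float64(401.68738269252896), np.float64(60.37836277496143))
359 390 316 334
[0.34938847 0.02761705 0.012     ] [0.40241241 0.08331455 0.012     ] [0.45454742 0.13455018 0.012     ]
puck,spray [ 0.64105276 -0.4342413   0.025     ] spat [ 0.33123449 -0.19117494  0.01      ] [ 0.48034209 -0.19282858  0.        ] [ 0.40791215 -0.15702379  0.        ]
```

View pics/z.png

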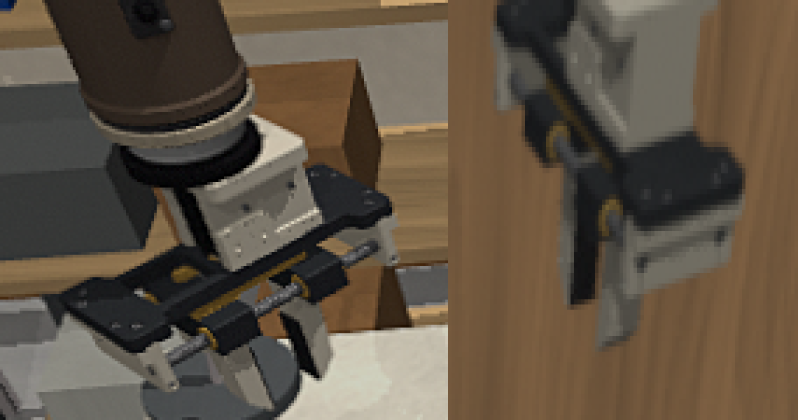

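move_arm:
  steps: "0.02 0.198 -0.165 -0.595 125;0.04 0.198 -0.165 -0.595 125;0.08 0.198 -0.165 -0.595 125;0.14 0.198 -0.165 -0.595 125;0.19 0.198 -0.165 -0.595 125;0.19 0.198 -0.165 -0.595 125;0.19 0.198 -0.165 -0.595 125;0.19 0.198 -0.165 -0.595 125;0.19 0.198 -0.165 -0.595 125;0.19 0.198 -0.165 -0.595 125"

```text
clock: 4.02
position: [0.5006, -0.1063, 0.2623]
ee_rot: [0.169, 1.567, -0.17]
force: [-0.3, -0.0, 0.3]
width: 0.508
```

```bash
python3 -c "
from h import *
st()
d=shot('wrist','w2');shot('scene','sc3');shot('side','s3')
F=np.array([.515,-.0337]);yd=np.array([.212,.977]);xd=np.array([.977,-.212])
for x,y,z in((-7,-78,110),(7,-78,110),(-7,-78,10),(-32,-36,200),(32,-36,200),(-32,86,200),(32,86,200)): print(x,y,z,np.array(proj(d,[*(F+x/1e3*xd+y/1e3*yd),.003+z/1e3])))
"
```

```text
t 4.0167 pos [ 0.5006 -0.1063  0.2623] w 0.5077879567338767 F [-0.2917 -0.0393  0.267 ]
axes x,y,z cols
 [[-0.0026  0.2141  0.9768]
 [-0.0002  0.9768 -0.2141]
 [-1.     -0.0008 -0.0025]]
q [ 0.4397  0.2571 -0.4151  1.7637  0.1131  1.1468 -0.226 ]
-7 -78 110 [319.6069 230.9597]
7 -78 110 [334.3107 230.9435]
-7 -78 10 [321.7965 210.6322]
-32 -36 200 [277.2634 203.7498]
32 -36 200 [374.7551 203.6136]
-32 86 200 [269.5045  -5.7666]
32 86 200 [381.1622  -6.1814]
```

View pics/w2.png

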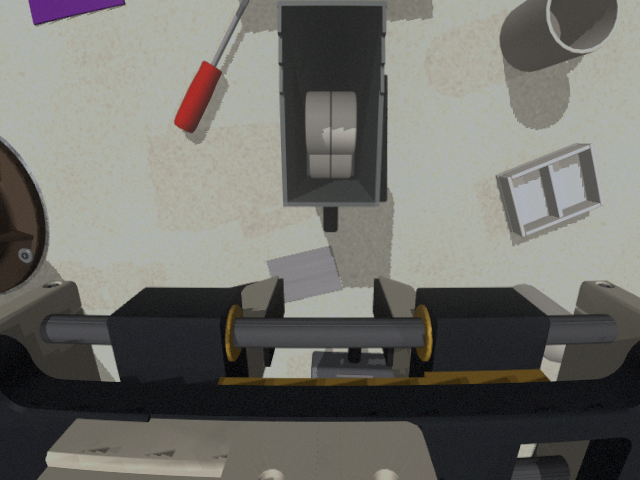

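View pics/sc3.png

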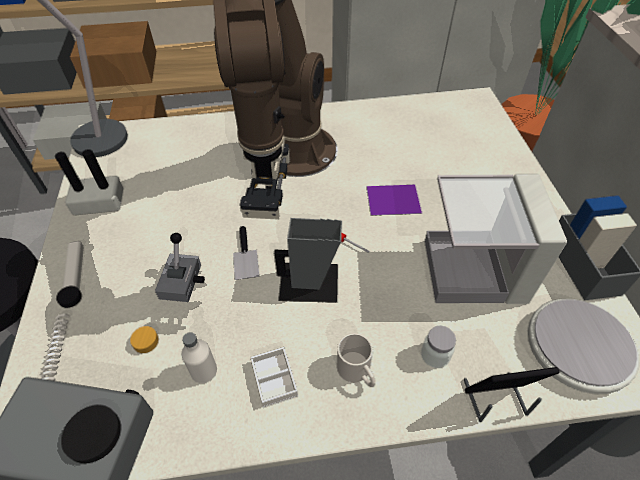

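move_arm:
  steps: "0.03 -0.003 0.001 0 125;0.06 -0.003 0.001 0 125;0.09 -0.003 0.001 0 125;0.12 -0.003 0.001 0 125;0.12 -0.003 0.001 0 125;0.12 -0.003 0.001 0 125"

```text
clock: 4.67
position: [0.5023, -0.1116, 0.1434]
ee_rot: [0.172, 1.565, -0.172]
force: [0.9, 0.1, 0.5]
width: 0.511
```

```bash
python3 -c "
from h import *
st()
shot('wrist','w3');d=shot('scene','sc4');
a=d['img'][180:320,220:360];b=shot('side','s4')['img'][180:320,260:400]
cv2.imwrite('pics/z2.png',np.hstack([cv2.resize(q,None,fx=2.85,fy=2.85,interpolation=3) for q in(a,b)]))
"
```

```text
t 4.6667 pos [ 0.5023 -0.1116  0.1434] w 0.5105611223746043 F [0.8895 0.1364 0.4712]
axes x,y,z cols
 [[-0.0009  0.2174  0.9761]
 [-0.0004  0.9761 -0.2174]
 [-1.     -0.0006 -0.0008]]
q [ 0.4173  0.3821 -0.3926  1.9172  0.187   0.8785 -0.289 ]
```

View pics/z2.png

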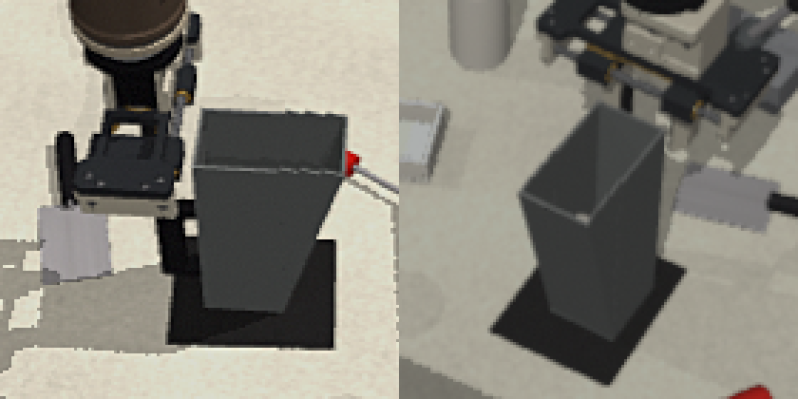

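View pics/w3.png

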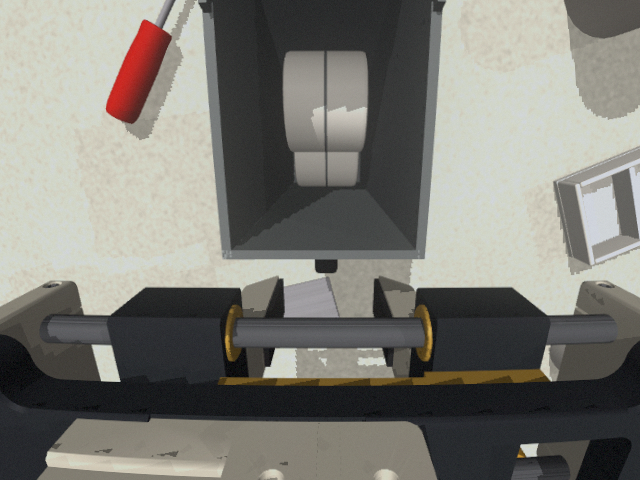

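```bash
python3 -c "
from h import *
d=load('w3'); s,M=st(); p=np.array(s['position'])
for u,v,z in((224,256,.203),(425,256,.203),(316,272,.113),(337,272,.113)):
    q=onz(d,u,v,z); print(q, 'tool',M.T@(q-p))
"
```

```text
t 4.8167 pos [ 0.5041 -0.1109  0.1453] w 0.510054771417604 F [-0.1717 -0.4849  0.4655]
axes x,y,z cols
 [[ 0.0039  0.2164  0.9763]
 [-0.001   0.9763 -0.2164]
 [-1.     -0.0001  0.0041]]
q [ 0.4169  0.3796 -0.3939  1.9155  0.187   0.8777 -0.2894]
[ 0.4805 -0.0631  0.203 ] tool [-0.0579  0.0416 -0.0332]
[ 0.5409 -0.0765  0.203 ] tool [-0.0576  0.0415  0.0287]
[ 0.4957 -0.1086  0.113 ] tool [ 0.0322  0.0005 -0.0089]
[ 0.5081 -0.1113  0.113 ] tool [0.0323 0.0005 0.0038]
```

move_arm:
  steps: "0.03 0.002 -0.002 0 125;0.06 0.002 -0.002 0 125;0.088 0.002 -0.002 0 125;0.088 0.002 -0.002 0 125;0.088 0.002 -0.002 0 255;0.088 0.002 -0.002 0 255;0.088 0.002 -0.002 0 255;0.088 0.002 -0.002 0 255;0.088 0.002 -0.002 0 255;0.088 0.002 -0.002 0 255"
  squeeze: 8

```text
clock: 5.65
position: [0.5015, -0.108, 0.0557]
ee_rot: [0.17, 1.562, -0.171]
force: [-0.3, -1.4, 6.4]
width: 0.154
```

```bash
python3 -c "
from h import *
st()
d=shot('scene','sc5');
a=d['img'][180:320,220:360];b=shot('side','s5')['img'][180:320,260:400]
cv2.imwrite('pics/z3.png',np.hstack([cv2.resize(q,None,fx=2.85,fy=2.85,interpolation=3) for q in(a,b)]))
"
```

```text
t 5.65 pos [ 0.5015 -0.108   0.0557] w 0.15426999568653493 F [-0.2848 -1.4368  6.4093]
axes x,y,z cols
 [[ 0.0016  0.2156  0.9765]
 [-0.0005  0.9765 -0.2156]
 [-1.     -0.0001  0.0017]]
q [ 0.3714  0.5001 -0.3516  2.0052  0.267   0.6783 -0.3669]
```

View pics/z3.png

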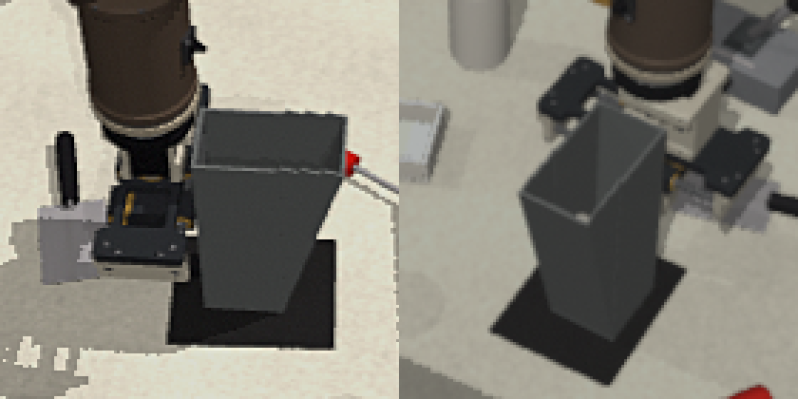

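move_arm:
  steps: "-0.008 0.005 0 0 255;-0.014 0.01 0 0 255;-0.018 0.014 0 0 255;-0.023 0.02 0 0 255;-0.029 0.026 0 0 255;-0.034 0.031 0 0 255;-0.039 0.039 0 0 255;-0.043 0.045 0 0 255;-0.046 0.051 0 0 255;-0.046 0.051 0 0 255"
  squeeze: 6

```text
clock: 6.58
position: [0.5125, -0.0562, 0.1016]
ee_rot: [0.169, 1.563, -0.168]
force: [-1.0, 0.2, 2.5]
width: 0.149
```

```bash
cat > look.py <<'E'
from h import *
import sys
t=sys.argv[1]; x0,y0,x1,y1=220,160,360,320
st()
a=shot('scene','sc'+t)['img'];b=shot('side','s'+t)['img']
r=[int(v) for v in sys.argv[2:]] or [220,160,380,320,240,160,400,320]
cv2.imwrite(f'pics/z{t}.png',np.hstack([cv2.resize(q,(400,400),interpolation=3) for q in(a[r[1]:r[3],r[0]:r[2]],b[r[5]:r[7],r[4]:r[6]])]))
E
python3 look.py 6
```

```text
t 6.5833 pos [ 0.5125 -0.0562  0.1016] w 0.1485574680794755 F [-1.0433  0.1815  2.5071]
axes x,y,z cols
 [[ 0.0013  0.2136  0.9769]
 [ 0.0005  0.9769 -0.2136]
 [-1.      0.0008  0.0011]]
q [ 0.2976  0.4384 -0.3841  1.9589  0.2265  0.7842 -0.4299]
```

View pics/z6.png

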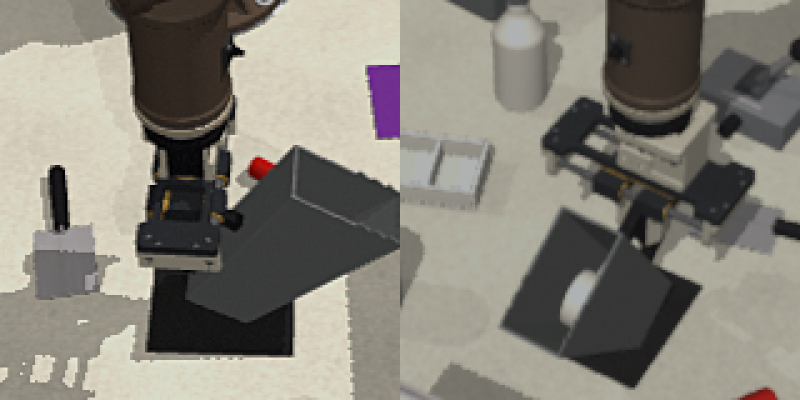

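move_arm:
  steps: "-0.002 0 0 0 255;-0.004 0 0 0 255;-0.006 0 0 0 255"
  squeeze: 60

```text
clock: 6.93
position: [0.5113, -0.0585, 0.1065]
ee_rot: [0.171, 1.565, -0.171]
force: [0.3, 0.2, -2.6]
width: 0.147
```

```bash
python3 look.py 7 280 180 400 300 280 200 400 320
```

```text
t 6.9333 pos [ 0.5113 -0.0585  0.1065] w 0.14682706246471605 F [ 0.322   0.1988 -2.6319]
axes x,y,z cols
 [[-0.0011  0.216   0.9764]
 [-0.0003  0.9764 -0.216 ]
 [-1.     -0.0005 -0.001 ]]
q [ 0.3029  0.4314 -0.3851  1.9546  0.2216  0.7973 -0.4239]
```

View pics/z7.png

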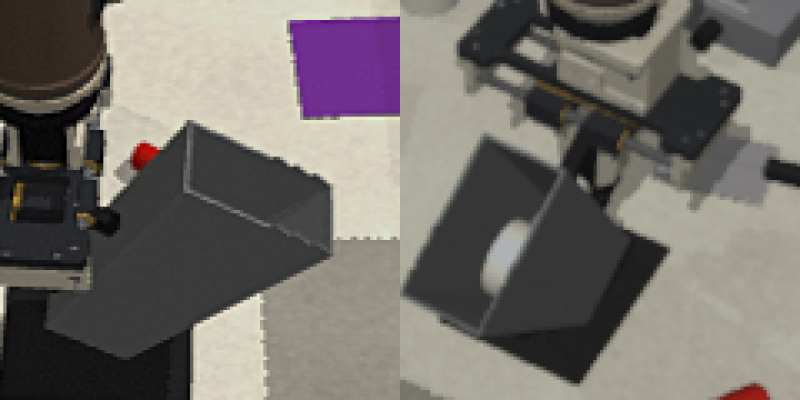

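```bash
cat > tubm.py <<'E'
from h import *
import json
def tubmeas(ts,tz,S,Z,os,oz,f):
    """S,Z: lists of 4 pixel pairs in crops: B-,B+,L-,L+"""
    a=load(ts);b=load(tz); P=[]
    for p,q in zip(S,Z):
        x,e=tri([(a,os[0]+p[0]/f,os[1]+p[1]/f),(b,oz[0]+q[0]/f,oz[1]+q[1]/f)]); P.append(x); print(x,e[0].round(4))
    B=(P[0]+P[1])/2;L=(P[2]+P[3])/2; v=L-B; print('mouth len',np.linalg.norm(v),'tilt deg',np.degrees(np.arctan2(-v[2],np.hypot(v[0],v[1]))),'B',B,'L',L)
E
python3 -c "
from tubm import *
tubmeas('sc7','s7',[(190,122),(185,190),(332,185),(331,253)],[(560,172),(485,135),(480,335),(402,292)],(280,180),(280,200),400/120)
a=load('sc7');b=load('s7')
print(onz(a,280+125*.3,180+357*.3,.01))
"
```

```text
[0.32846524 0.004884   0.15426631] 0.106
[ 0.3879012  -0.01261527  0.14968153] 0.1112
[0.35917523 0.10979301 0.09740074] 0.1118
[0.42087148 0.09167577 0.0949534 ] 0.116
mouth len 0.12275278793644223 tilt deg 27.035756160015882 B [ 0.35818322 -0.00386563  0.15197392] L [0.39002335 0.10073439 0.09617707]
[ 0.55195724 -0.0116426   0.01      ]
```

```bash
python3 -c "
from tubm import *
tubmeas('sc7','s7',[(190,122),(185,190),(332,185),(331,253)],[(160,172),(85,135),(80,335),(2,292)],(280,180),(280,200),400/120)
"
```

```text
[0.50232378 0.04376756 0.21548807] 0.0009
[0.56041961 0.03003251 0.21463059] 0.0002
[0.52214319 0.14404983 0.1544462 ] 0.0004
[0.58240127 0.12946945 0.15535356] 0.0007
mouth len 0.11843957336164183 tilt deg 30.526290874993077 B [0.5313717  0.03690004 0.21505933] L [0.55227223 0.13675964 0.15489988]
```

move_arm:
  steps: "0.003 0.002 0 0 255;0.003 0.006 0 0 255;0.001 0.01 0 0 255;-0.001 0.016 0 0 255;-0.003 0.021 0 0 255;-0.004 0.027 0 0 255;-0.006 0.033 0 0 255;-0.007 0.039 0 0 255;-0.007 0.039 0 0 255"
  squeeze: 6

```text
clock: 7.78
position: [0.5205, -0.0182, 0.114]
ee_rot: [0.169, 1.564, -0.168]
force: [0.0, -0.3, -2.1]
width: 0.154
```

move_arm:
  steps: "-0.002 0 0 0 255;-0.005 0 0 0 255;-0.01 0 0 0 255;-0.015 0 0 0 255"
  squeeze: 60

```text
clock: 8.12
position: [0.52, -0.0203, 0.1291]
ee_rot: [0.171, 1.564, -0.171]
force: [-0.2, -0.1, -2.0]
width: 0.15
```

```bash
python3 look.py 8 290 180 410 300 270 200 390 320
```

```text
t 8.1167 pos [ 0.52   -0.0203  0.1291] w 0.14962555552258058 F [-0.2098 -0.1191 -1.9909]
axes x,y,z cols
 [[-0.0004  0.2159  0.9764]
 [-0.0002  0.9764 -0.2159]
 [-1.     -0.0003 -0.0003]]
q [ 0.2405  0.4101 -0.3991  1.9186  0.2074  0.8531 -0.4837]
```

View pics/z8.png

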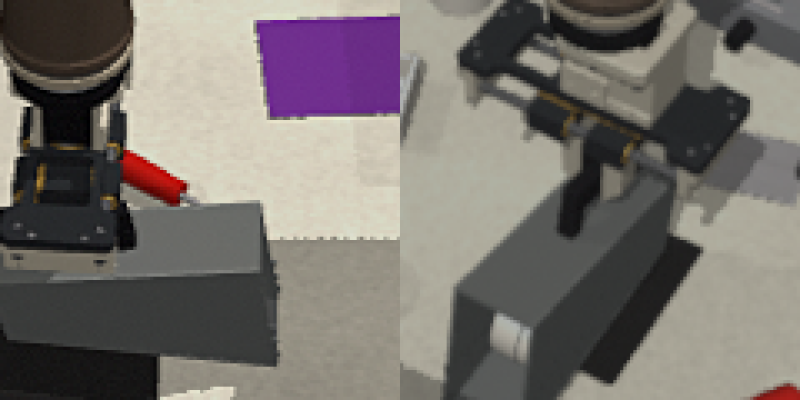

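```bash
python3 -c "
from tubm import *
a=load('sc8')['img'][190:310,330:400]; b=load('s8')['img'][260:360,270:370]
cv2.imwrite('pics/q.png',np.hstack([cv2.resize(a,(350,600),interpolation=3),cv2.resize(b,(450,450),interpolation=3),][:1]))
cv2.imwrite('pics/q2.png',cv2.resize(b,(600,600),interpolation=3))
"
```

```text
(no output)
```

View pics/q.png

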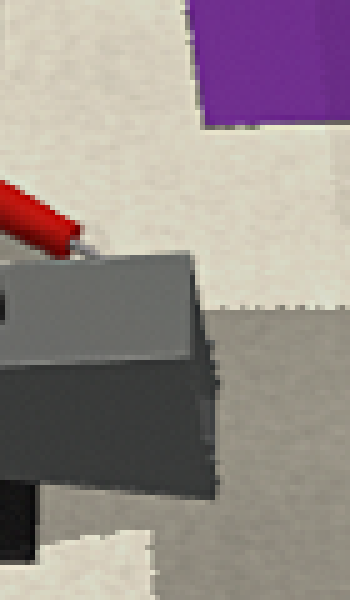

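View pics/q2.png

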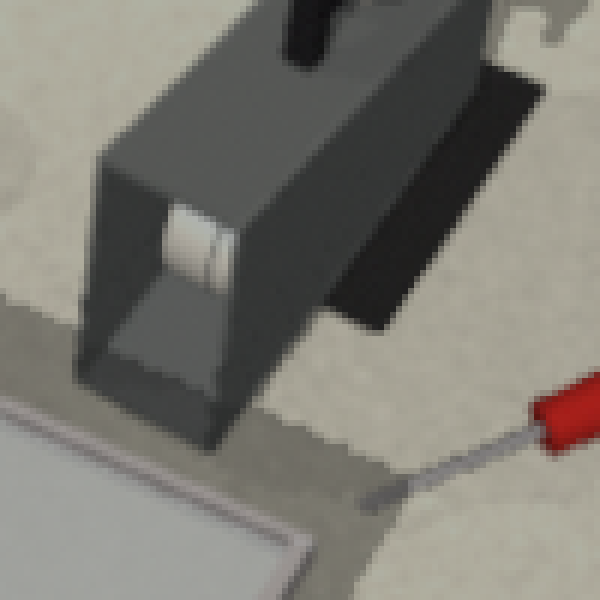

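```bash
python3 -c "
from h import *
a=load('sc8');b=load('s8');P=[]
for p,q in zip([(190,253),(191,355),(217,380),(216,497)],[(241,234),(100,155),(210,450),(80,380)]):
    x,e=tri([(a,330+p[0]/5,190+p[1]/5),(b,270+q[0]/6,260+q[1]/6)]);P.append(x);print(x,e[0])
v=(P[2]+P[3]-P[0]-P[1])/2;print(np.linalg.norm(v),np.degrees(np.arctan2(-v[2],v[1]*.977+v[0]*.213)))
for u,w in((190,240),(220,290)): print('case?',dep(b,270+u/6,260+w/6))
"
```

```text
[0.51647502 0.11904406 0.13205214] 0.00026379252424339267
[0.57827623 0.10554321 0.13498512] 0.0009168607927825124
[0.51888617 0.14186908 0.02423271] 0.002005321651319327
[0.58204187 0.12591691 0.01588302] 0.0010384186025757971
0.11553966991855173 79.1431964121781
case? [0.54955295 0.0857064  0.07216039]
case? [0.53535177 0.09074553 0.05277422]
```

move_arm:
  steps: "-0.015 0.035 -0.008 -0.01 255;-0.03 0.072 -0.016 -0.025 255;-0.043 0.108 -0.024 -0.04 255;-0.046 0.145 -0.032 -0.05 255;-0.046 0.175 -0.038 -0.06 255;-0.046 0.187 -0.041 -0.065 255;-0.046 0.187 -0.041 -0.065 255"
  squeeze: 60

```text
clock: 8.8
position: [0.5197, 0.1759, 0.175]
ee_rot: [0.117, 1.568, -0.113]
force: [0.5, -0.1, -2.6]
width: 0.146
```

```bash
python3 look.py 9 330 170 530 320 170 250 370 450
```

```text
t 8.8 pos [0.5197 0.1759 0.175 ] w 0.1459856672477942 F [ 0.4724 -0.1327 -2.5892]
axes x,y,z cols
 [[ 0.0002  0.1458  0.9893]
 [ 0.0023  0.9893 -0.1458]
 [-1.      0.0023 -0.0001]]
q [-0.0727  0.4072 -0.4691  1.7983  0.2142  0.9855 -0.7739]
```

View pics/z9.png

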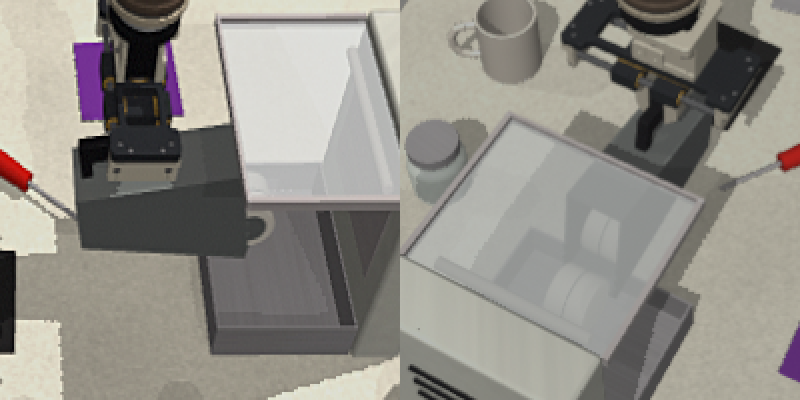

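move_arm:
  steps: "0 0 0 0 255;0 0 0 0 255;0 0 0 0 255;0 0 0 0 255;0 0 0 0 255;0 0 0 0 255"

```text
clock: 9.4
position: [0.5205, 0.1712, 0.1747]
ee_rot: [0.12, 1.567, -0.12]
force: [-0.4, 0.5, -1.5]
width: 0.151
```

```bash
python3 look.py 10 330 170 530 320 170 250 370 450
```

```text
t 9.4 pos [0.5205 0.1712 0.1747] w 0.150924668726973 F [-0.375   0.4896 -1.4859]
axes x,y,z cols
 [[ 0.0001  0.1521  0.9884]
 [-0.0001  0.9884 -0.1521]
 [-1.     -0.0001  0.0001]]
q [-0.0679  0.4063 -0.4657  1.7996  0.2147  0.9857 -0.7729]
```

View pics/z10.png

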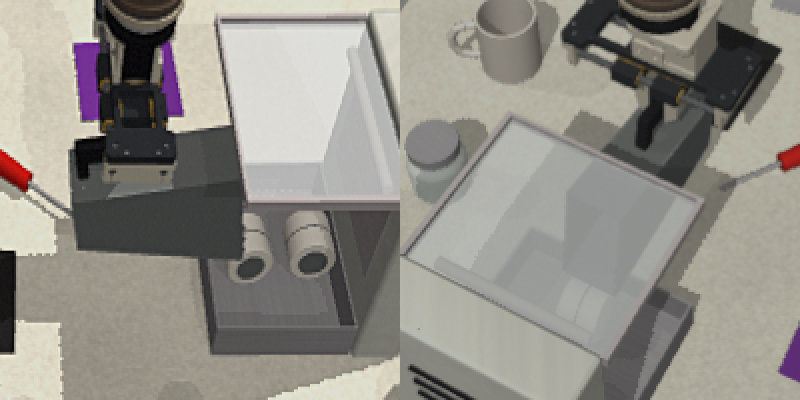

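```bash
python3 -c "
from h import *
a=load('sc10')
c=np.array([.548,.3725]);yd=np.array([.149,.989]);xd=np.array([.989,-.149])
for u,v in((455.5,269.4),(488.5,268.2),(452,250),(482,246)):
    q=onz(a,u,v,.035); print(q,'bay',(q[:2]-c)@xd,(q[:2]-c)@yd)
cv2.imwrite('pics/q3.png',cv2.resize(a['img'][215:315,410:520],(660,600),interpolation=3))
"
```

```text
[0.56526927 0.34282984 0.035     ] bay 0.02150016543943508 -0.026770669637810836
[0.57356043 0.4266764  0.035     ] bay 0.017206978694753468 0.05738896826401511
[0.50335289 0.353829   0.035     ] bay -0.041374012102643555 -0.025118035616603654
[0.50176216 0.4360569  0.035     ] bay -0.05519920363411241 0.05596833856052381
```

View pics/q3.png

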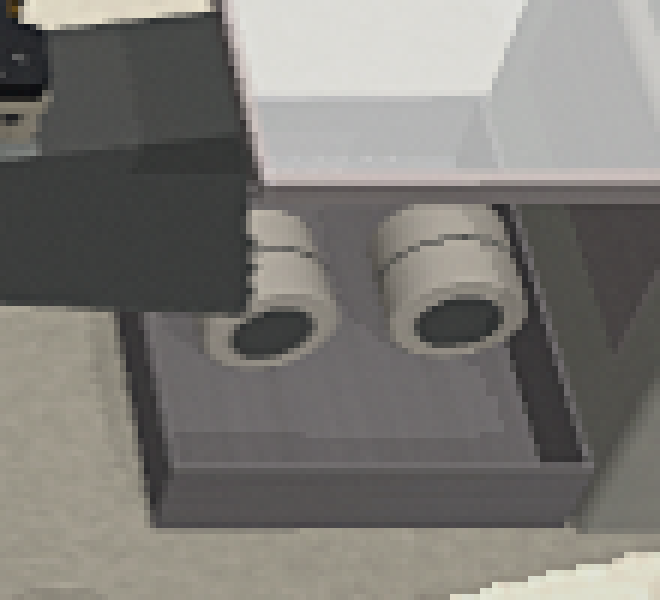

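move_arm:
  steps: "0 -0.015 0 0 255;0 -0.04 0 0 255;0 -0.07 0 0 255;0 -0.1 0.01 0 255;0.005 -0.12 0.025 0.02 255;0.02 -0.12 0.039 0.02 255;0.035 -0.12 0.039 0.02 255;0.045 -0.12 0.039 0.02 255;0.045 -0.12 0.039 0.02 255"

```text
clock: 10.25
position: [0.5392, 0.0469, 0.1276]
ee_rot: [0.134, 1.571, -0.135]
force: [-1.0, 0.1, -1.3]
width: 0.148
```

```bash
python3 look.py 11 300 170 500 320 220 210 380 370
```

```text
t 10.25 pos [0.5392 0.0469 0.1276] w 0.14754454024134095 F [-0.9811  0.1313 -1.3171]
axes x,y,z cols
 [[-0.004   0.1709  0.9853]
 [-0.0004  0.9853 -0.1709]
 [-1.     -0.001  -0.0038]]
q [ 0.1238  0.4466 -0.4159  1.8667  0.2277  0.879  -0.5745]
```

View pics/z11.png

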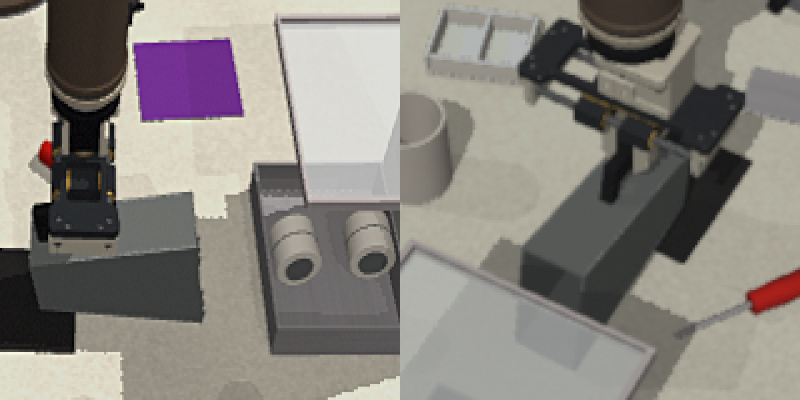

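move_arm:
  steps: "0.005 0 0 0 255;0.01 0 0 0 255;0.015 0 0 0 255;0.019 0 0 0 255;0.021 0 0 0 255;0.022 0 0 0 255;0.022 0 0 0 255"
  squeeze: 5

```text
clock: 10.93
position: [0.5407, 0.0471, 0.1075]
ee_rot: [0.135, 1.567, -0.135]
force: [-0.1, 0.6, -1.7]
width: 0.153
```

```bash
python3 look.py 12 280 200 400 320 250 220 370 340
```

```text
t 10.9333 pos [0.5407 0.0471 0.1075] w 0.15324733918218975 F [-0.1393  0.6319 -1.7329]
axes x,y,z cols
 [[-0.0003  0.1712  0.9852]
 [ 0.      0.9852 -0.1712]
 [-1.     -0.     -0.0003]]
q [ 0.1152  0.4719 -0.4067  1.886   0.2454  0.8327 -0.5902]
```

View pics/z12.png

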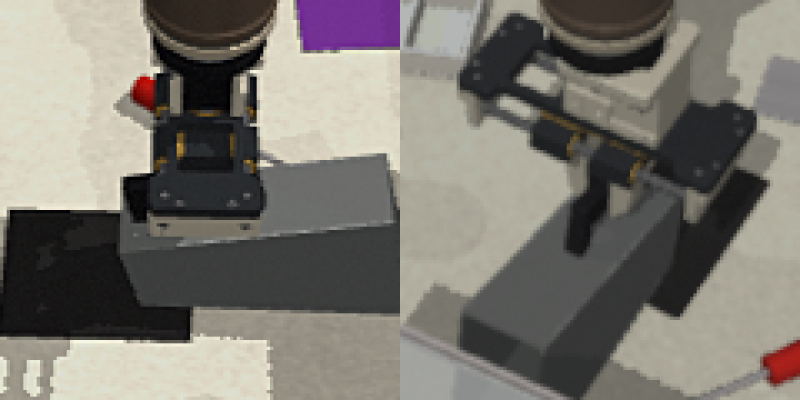

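move_arm:
  steps: "0 -0.004 0 0 255;-0.002 -0.009 0 0 255;-0.003 -0.013 0 0 255;-0.005 -0.02 0 0 255;-0.005 -0.025 0 0 255;-0.006 -0.031 0 0 255;-0.006 -0.036 0 0 255;-0.006 -0.042 0 0 255;-0.006 -0.048 0 0 255"
  squeeze: 5

```text
clock: 11.78
position: [0.5325, -0.0008, 0.1137]
ee_rot: [0.135, 1.566, -0.135]
force: [0.6, -1.4, -1.1]
width: 0.153
```

```bash
python3 look.py 13 280 190 400 310 260 200 380 320
```

```text
t 11.7833 pos [ 0.5325 -0.0008  0.1137] w 0.15265126295414583 F [ 0.5971 -1.412  -1.0993]
axes x,y,z cols
 [[ 0.0001  0.1712  0.9852]
 [ 0.      0.9852 -0.1712]
 [-1.      0.0001  0.0001]]
q [ 0.2056  0.4489 -0.4068  1.9052  0.2341  0.8336 -0.4956]
```

View pics/z13.png

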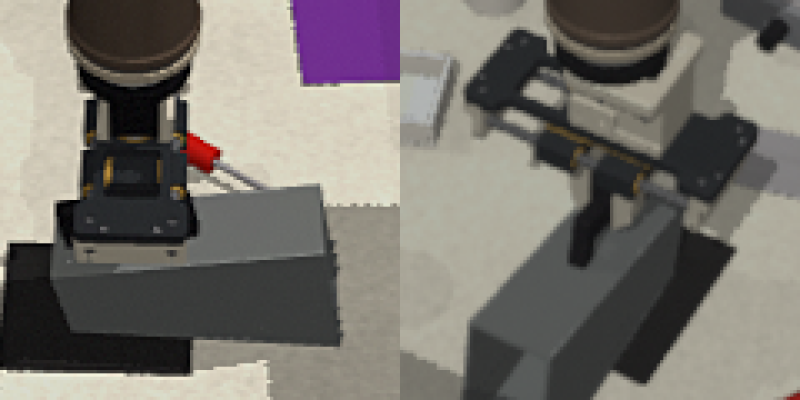

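```bash
python3 -c "
from h import *
a=load('sc13');b=load('s13')
cv2.imwrite('pics/q4.png',np.hstack([cv2.resize(a['img'][220:310,280:400],(400,300),interpolation=3),cv2.resize(b['img'][280:370,255:375],(400,300),interpolation=3)]))"
```

```text
(no output)
```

View pics/q4.png

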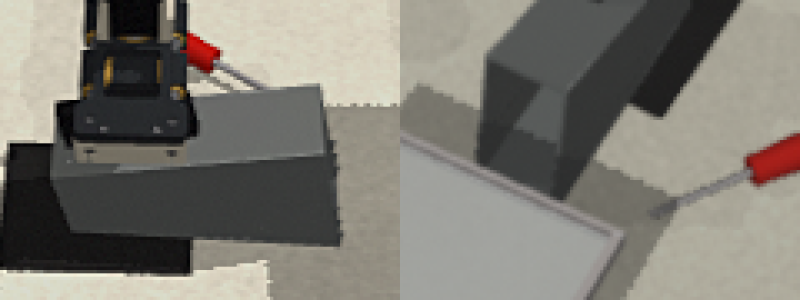

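```bash
python3 -c "
from h import *
a=load('sc13');b=load('s13');P=[];f=.3
for n,p,q in (('B-',(322,85),(170,92)),('B+',(325,155),(83,62)),('L-',(338,145),(157,200)),('L+',(341,245),(77,163))):
    x,e=tri([(a,280+p[0]*f,220+p[1]*f),(b,255+q[0]*f,280+q[1]*f)]);P.append(x);print(n,x,e[0])
v=(P[2]+P[3]-P[0]-P[1])/2;th=np.arctan2(-v[2],v@[.17,.985,0]);print(np.degrees(th),np.linalg.norm(v))
B=(P[0]+P[1])/2
# predicted foot front edge z from B: rel tub (y +72, z -200)
print('foot edge z',B[2]-.2*np.cos(th)-.072*np.sin(th),'yalong', B[:2]+np.array([.17,.985])*(-.2*np.sin(th)+.072*np.cos(th)))
"
```

```text
B- [0.52195641 0.13788806 0.11917393] 0.0026585050335909814
B+ [0.5845443  0.129124   0.11557978] 0.0004129198837895217
L- [0.51888902 0.16204216 0.03176904] 0.0015208502265627079
L+ [0.59131135 0.14475419 0.01096848] 0.004645715846830974
78.28517133247615 0.09806463657746585
foot edge z 0.006268448249750702 yalong [ 0.52244378 -0.04499087]
```

move_arm:
  steps: "-0.006 0.01 0 0 255;-0.006 0.03 0 0 255;-0.006 0.05 0 0 255;-0.003 0.05 0 0 255;0.005 0.05 0 0 255;0.01 0.05 0 0 255;0.014 0.05 0 0 255;0.017 0.05 0 0 255;0.018 0.05 0 0 255;0.018 0.05 0 0 255"
  squeeze: 5

```text
clock: 12.72
position: [0.5414, 0.0486, 0.0955]
ee_rot: [0.136, 1.566, -0.136]
force: [0.7, 0.8, 2.0]
width: 0.154
```

```bash
python3 look.py 14 280 190 400 310 260 200 380 320
```

```text
t 12.7167 pos [0.5414 0.0486 0.0955] w 0.15382465084054842 F [0.7065 0.8418 1.9597]
axes x,y,z cols
 [[ 0.0003  0.172   0.9851]
 [-0.      0.9851 -0.172 ]
 [-1.      0.      0.0003]]
q [ 0.1075  0.4883 -0.4015  1.8956  0.2566  0.8076 -0.6036]
```

View pics/z14.png

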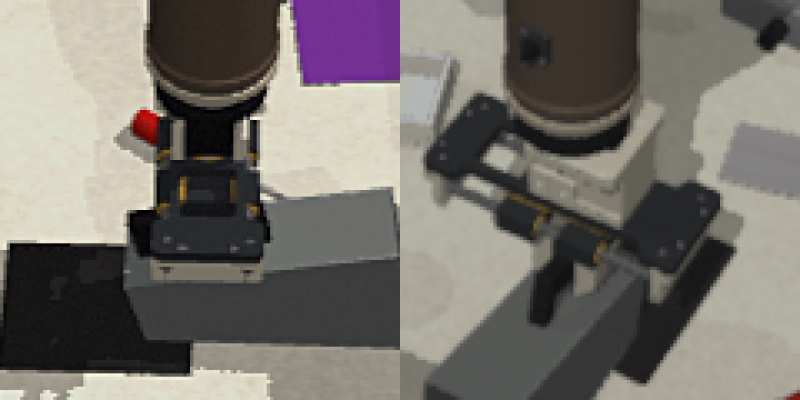

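move_arm:
  steps: "0.002 -0.002 0 0 255;0.001 -0.005 0 0 255;0 -0.008 0 0 255;-0.001 -0.012 0 0 255;-0.003 -0.017 0 0 255;-0.004 -0.022 0 0 255;-0.005 -0.027 0 0 255;-0.006 -0.033 0 0 255"
  squeeze: 5

```text
clock: 13.48
position: [0.5353, 0.0158, 0.1018]
ee_rot: [0.135, 1.567, -0.135]
force: [0.1, 0.0, -2.2]
width: 0.152
```

```bash
python3 look.py 15 280 190 400 310 260 200 380 320
```

```text
t 13.4833 pos [0.5353 0.0158 0.1018] w 0.15194778228776576 F [ 0.1343  0.0324 -2.2305]
axes x,y,z cols
 [[-0.0002  0.1714  0.9852]
 [-0.0002  0.9852 -0.1714]
 [-1.     -0.0002 -0.0002]]
q [ 0.1708  0.4693 -0.4041  1.9089  0.2477  0.8121 -0.538 ]
```

View pics/z15.png

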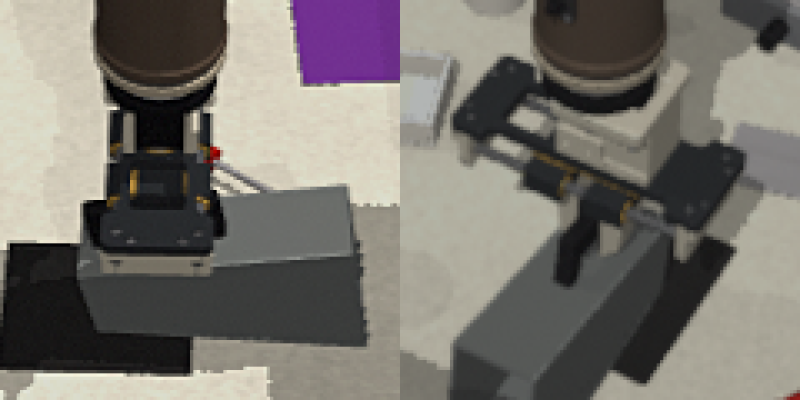

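```bash
python3 -c "
from h import *
a=load('sc14');b=load('sc15')
C=np.array([.527,-.031]);yd=np.array([.17,.985]);xd=np.array([.985,-.17])
for d,u,v in((a,325,292),(b,280+.3*100,190+.3*330)):
  for z in(.003,.012):
    q=onz(d,u,v,z);print(z,q,'mat',(q[:2]-C)@xd,(q[:2]-C)@yd)
"
```

```text
0.003 [0.56490472 0.00587126 0.003     ] mat 0.031068038508434447 0.04276199882734861
0.012 [0.57068353 0.00501511 0.012     ] mat 0.036905703975944976 0.04290108055364398
0.003 [ 0.55034656 -0.03098648  0.003     ] mat 0.0229940610102638 0.003982234573649946
0.012 [ 0.55625204 -0.03152191  0.012     ] mat 0.02890198343487716 0.004458764383526227
```

move_arm:
  steps: "-0.006 0.005 0 0 255;-0.006 0.015 0 0 255;-0.006 0.025 0 0 255;-0.004 0.031 0 0 255;0 0.031 0 0 255;0.004 0.031 0 0 255;0.007 0.031 0 0 255;0.007 0.031 0 0 120;0.007 0.031 0 0 120;0.007 0.031 0 0 120"
  squeeze: 5

```text
clock: 14.42
position: [0.5408, 0.0468, 0.0947]
ee_rot: [0.135, 1.567, -0.135]
force: [-0.2, 0.2, -0.3]
width: 0.321
```

```bash
python3 look.py 16 280 190 400 310 260 200 380 320
```

```text
t 14.4167 pos [0.5408 0.0468 0.0947] w 0.32089332596658887 F [-0.1662  0.2376 -0.3159]
axes x,y,z cols
 [[-0.      0.1717  0.9852]
 [-0.      0.9852 -0.1717]
 [-1.     -0.     -0.    ]]
q [ 0.1111  0.4887 -0.4019  1.8977  0.2575  0.8056 -0.6009]
```

View pics/z16.png

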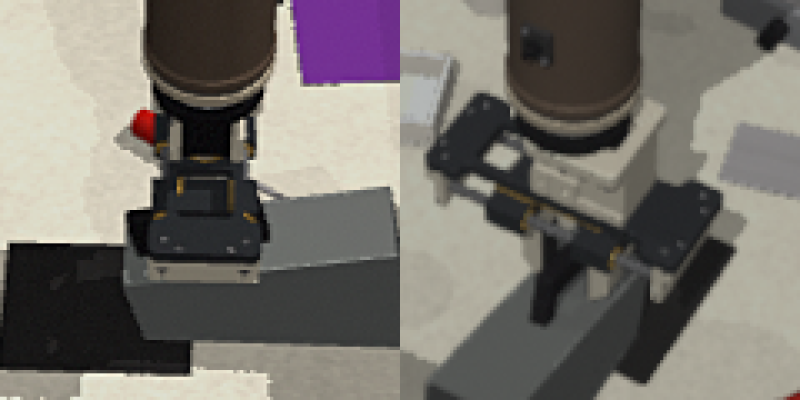

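move_arm:
  steps: "-0.03 0 0 0 60;-0.07 0 0 0 0;-0.1 0.02 0 0 0;-0.1 0.05 0 0 0;-0.1 0.09 0 0 0;-0.1 0.129 0 0 0;-0.1 0.129 0 0 0;-0.1 0.129 0 0 0"

```text
clock: 15.18
position: [0.5625, 0.1773, 0.1949]
ee_rot: [0.133, 1.567, -0.13]
force: [0.3, -1.1, -0.3]
width: 0.973
```

```bash
python3 look.py 17 280 190 440 310 220 200 380 360; python3 -c "
from h import *
shot('wrist','w17')"
```

```text
t 15.1833 pos [0.5625 0.1773 0.1949] w 0.9730528521349485 F [ 0.3295 -1.1126 -0.2974]
axes x,y,z cols
 [[ 0.0001  0.1665  0.986 ]
 [ 0.0016  0.986  -0.1665]
 [-1.      0.0016 -0.0001]]
q [-0.0735  0.4491 -0.4541  1.6748  0.2177  1.0674 -0.7612]
```

View pics/z17.png

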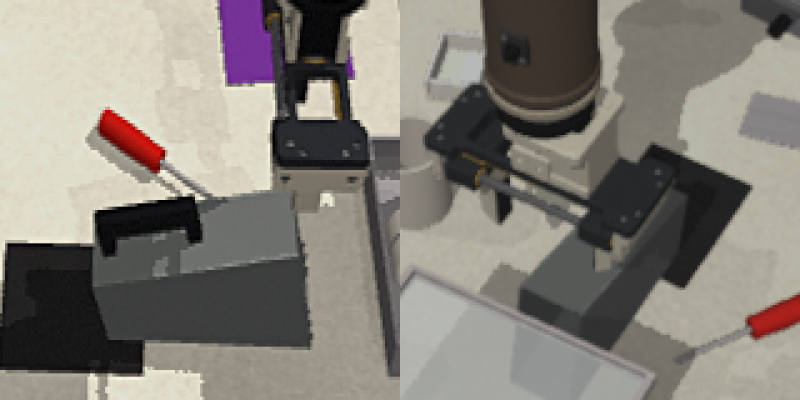

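View pics/w17.png

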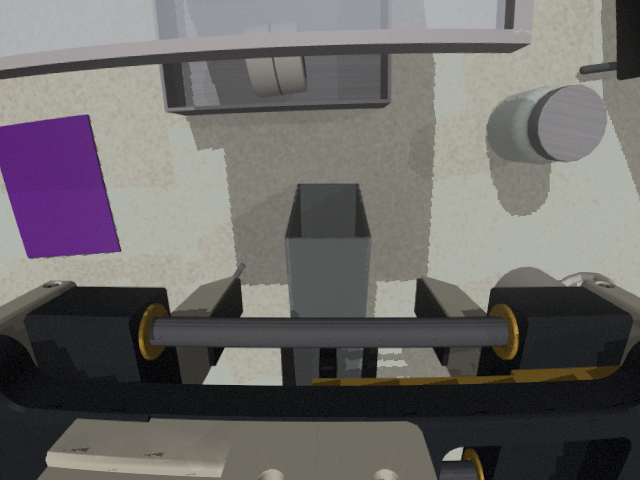

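```bash
python3 -c "
from h import *
d=load('w17'); s,M=st(); p=np.array(s['position'])
for u,v,z in((286,237,.118),(370,237,.118),(296,184,.003),(359,184,.003)):
    q=onz(d,u,v,z); print(q,'tool',M.T@(q-p), dep(d,u,v+3))
a=load('sc17');b=load('s17')
P=[]
for p1,q1 in(((293,190),(600-400,312)),((298,258),(122,285))):
    x,e=tri([(a,280+p1[0]*.4,190+p1[1]*.3),(b,220+q1[0]*.4,200+q1[1]*.4)]);print(x,e[0])
"
```

```text
t 15.3333 pos [0.5629 0.1726 0.1945] w 0.9993833459531166 F [-0.2009 -1.348  -0.6026]
axes x,y,z cols
 [[-0.0003  0.1727  0.985 ]
 [-0.0011  0.985  -0.1727]
 [-1.     -0.0011 -0.0001]]
q [-0.0693  0.4481 -0.4508  1.6767  0.2181  1.0675 -0.7608]
[0.5345 0.1889 0.118 ] tool [ 0.0765  0.0112 -0.0308] [0.5337 0.1862 0.116 ]
[0.5949 0.1784 0.118 ] tool [0.0765 0.0113 0.0305] [0.5947 0.1755 0.1158]
[0.5361 0.2142 0.003 ] tool [ 0.1915  0.0365 -0.0336] [ 0.5347  0.2104 -0.0032]
[0.6008 0.2029 0.003 ] tool [0.1915 0.0366 0.0321] [0.5993 0.2019 0.0178]
[0.5235 0.1853 0.1119] 0.008241983031761895
[0.5927 0.1781 0.1154] 0.0014740775413994952
```

move_arm:
  steps: "0.03 0.007 0 0 0;0.065 0.007 0 0 0;0.1 0.007 0 0 0;0.125 0.007 0 0 0;0.138 0.007 0 0 0;0.138 0.007 0 0 0;0.138 0.007 0 0 255;0.138 0.007 0 0 255;0.138 0.007 0 0 255;0.138 0.007 0 0 255"
  squeeze: 6

```text
clock: 16.17
position: [0.565, 0.1811, 0.0581]
ee_rot: [0.136, 1.564, -0.135]
force: [-0.6, 0.1, -0.0]
width: 0.761
```

```bash
python3 look.py 18 280 190 440 310 220 200 380 360
```

```text
t 16.1667 pos [0.565  0.1811 0.0581] w 0.7610131740875414 F [-0.6192  0.1308 -0.0017]
axes x,y,z cols
 [[ 0.0022  0.1717  0.9852]
 [ 0.0006  0.9852 -0.1717]
 [-1.      0.001   0.0021]]
q [-0.1228  0.6047 -0.4006  1.8022  0.3162  0.7958 -0.8552]
```

View pics/z18.png

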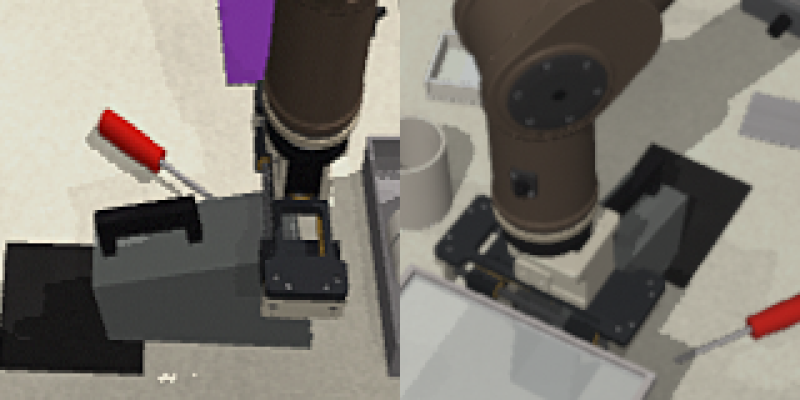

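move_arm:
  steps: "0 0 0 0 255;0 0 0 0 255;0 0 0 0 255;-0.014 -0.007 0 0 255;-0.031 -0.017 0 0 255;-0.044 -0.027 0 0 255;-0.056 -0.038 0 0 255;-0.067 -0.05 0 0 255;-0.077 -0.063 0 0 255;-0.077 -0.063 0 0 255"
  squeeze: 6

```text
clock: 17.1
position: [0.5542, 0.1155, 0.1362]
ee_rot: [0.137, 1.563, -0.139]
force: [-0.2, -0.1, 0.8]
width: 0.694
```

```bash
python3 look.py 19 280 170 440 310 220 200 380 360
```

```text
t 17.1 pos [0.5542 0.1155 0.1362] w 0.6939426338634757 F [-0.2133 -0.1199  0.8459]
axes x,y,z cols
 [[ 0.0029  0.1748  0.9846]
 [-0.0013  0.9846 -0.1748]
 [-1.     -0.0008  0.0031]]
q [ 0.0176  0.4728 -0.4403  1.802   0.2495  0.9193 -0.7083]
```

View pics/z19.png

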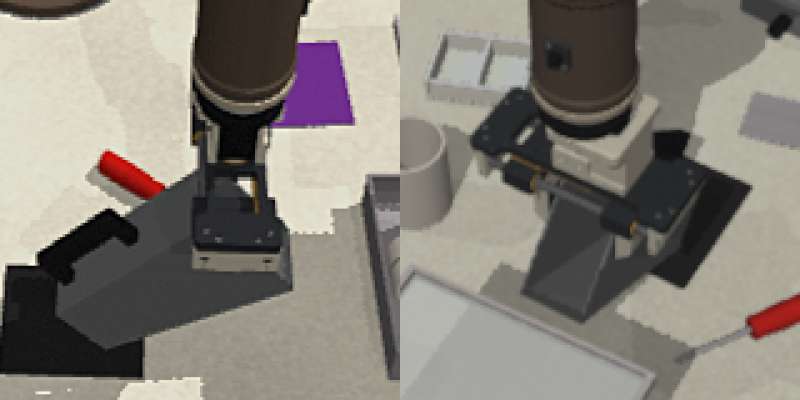

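move_arm:
  steps: "-0.009 -0.014 0 0 255;-0.017 -0.028 0 0 255;-0.023 -0.043 0 0 255;-0.028 -0.059 0 0 255;-0.031 -0.074 0 0 255;-0.034 -0.09 0 0 255;-0.035 -0.1 0 0 255;-0.035 -0.107 0 0 255;-0.035 -0.107 0 0 255"
  squeeze: 6

```text
clock: 17.95
position: [0.5349, 0.0124, 0.1688]
ee_rot: [0.136, 1.567, -0.137]
force: [-0.7, -0.1, 5.5]
width: 0.7
```

```bash
python3 look.py 20 240 170 400 310 240 180 400 340
```

```text
t 17.95 pos [0.5349 0.0124 0.1688] w 0.7000575123421001 F [-0.7089 -0.0967  5.4979]
axes x,y,z cols
 [[-0.0001  0.1725  0.985 ]
 [-0.0006  0.985  -0.1725]
 [-1.     -0.0006  0.    ]]
q [ 0.2132  0.3896 -0.4441  1.8382  0.2015  0.9581 -0.4918]
```

View pics/z20.png

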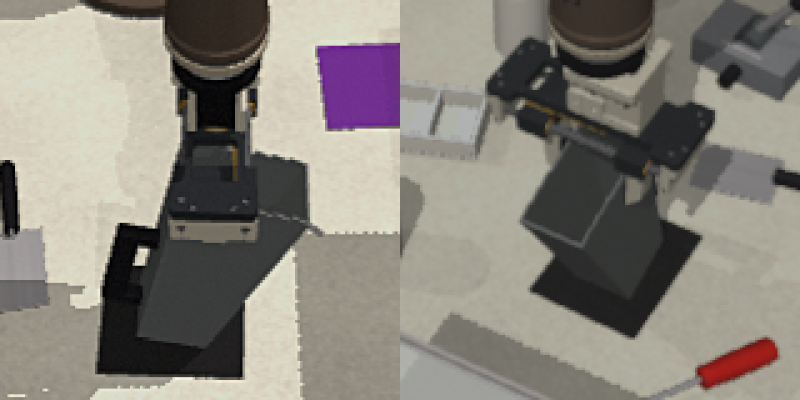

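move_arm:
  steps: "-0.002 -0.006 0 0 255;-0.002 -0.012 0 0 255;-0.002 -0.018 0 0 255;-0.001 -0.024 0 0 255;0 -0.029 0 0 255;0 -0.033 0 0 255;0 -0.033 0 0 255"
  squeeze: 6

```text
clock: 18.63
position: [0.5291, -0.0203, 0.1687]
ee_rot: [0.136, 1.567, -0.137]
force: [-0.4, -0.7, 0.7]
width: 0.695
```

```bash
python3 look.py 21 240 170 400 310 240 180 400 340
```

```text
t 18.6333 pos [ 0.5291 -0.0203  0.1687] w 0.694902634871237 F [-0.4201 -0.7295  0.7359]
axes x,y,z cols
 [[-0.0002  0.1727  0.985 ]
 [-0.0005  0.985  -0.1727]
 [-1.     -0.0005 -0.0001]]
q [ 0.2711  0.3802 -0.4375  1.8516  0.1948  0.9521 -0.4262]
```

View pics/z21.png

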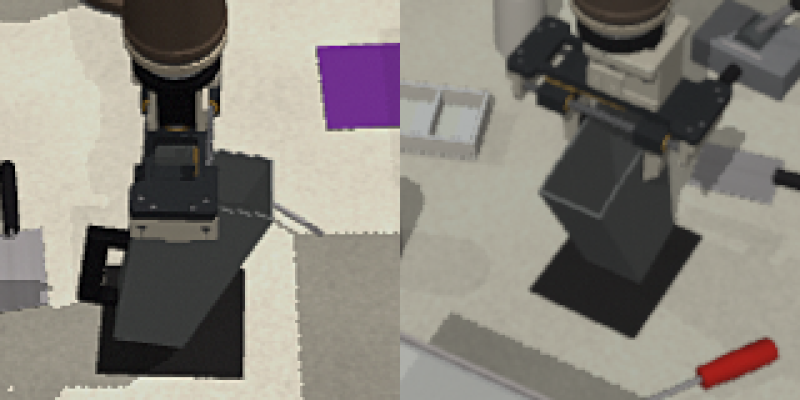

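move_arm:
  steps: "0 0 0 0 150;0 0 0 0 0;0 0 0 0 0;0 0 0 0 0;0 0 0 0 0;-0.03 0 0 0 0;-0.07 0 0 0 0;-0.11 0 0 0 0;-0.15 0 0 0 0"
  squeeze: 6

```text
clock: 19.48
position: [0.5289, -0.0188, 0.3205]
ee_rot: [0.135, 1.567, -0.135]
force: [1.1, 0.6, -0.7]
width: 0.998
```

```bash
python3 look.py 22 250 200 350 310 280 190 380 290
```

```text
t 19.4833 pos [ 0.5289 -0.0188  0.3205] w 0.9981531567946152 F [ 1.1474  0.5577 -0.7135]
axes x,y,z cols
 [[-0.0004  0.1708  0.9853]
 [ 0.0002  0.9853 -0.1708]
 [-1.      0.0002 -0.0005]]
q [ 0.2972  0.2524 -0.4573  1.628   0.1147  1.2884 -0.3512]
```

View pics/z22.png

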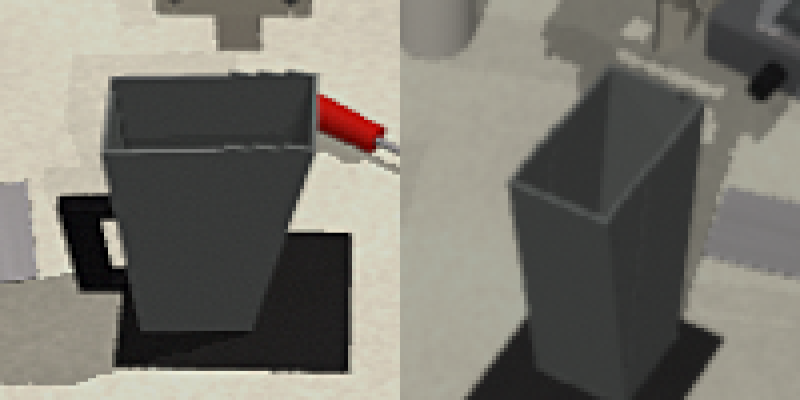

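```bash
python3 -c "
from h import *
a=load('sc22');b=load('s22');P=[]
for p,q in zip([(112,76),(104,150),(316,74),(314,150)],[(303,105),(212,66),(206,218),(112,183)]):
    x,e=tri([(a,250+p[0]*.25,200+p[1]*.275),(b,280+q[0]*.25,190+q[1]*.25)]);P.append(x);print(x,e[0])
P=np.array(P);B=(P[0]+P[1])/2;L=(P[2]+P[3])/2;v=L-B;yd=v/np.linalg.norm(v);print('tilt',np.degrees(np.arcsin(-yd[2])),'yaw',np.arctan2(-yd[0],yd[1]))
F=B+.036*yd;C=np.array([.527,-.031]);w=-.17
d=F[:2]-C;print('foot',F,'in mat',d@[np.cos(w),np.sin(w)],d@[-np.sin(w),np.cos(w)])
c=np.array([.548,.3725]);cx=np.array([.989,-.149]);cy=np.array([.149,.989])
cv2.imwrite('pics/q5.png',cv2.resize(a['img'][215:315,410:520],(660,600),interpolation=3))
"
```

```text
[ 0.48158994 -0.09339763  0.20164662] 0.0006942636431600375
[ 0.54189562 -0.10372675  0.20278008] 0.0018262191967184074
[0.50451196 0.02202921 0.21204669] 0.0027066166331373223
[0.56325404 0.01195113 0.20882008] 0.002631007788639219
tilt -3.9965298619850853 yaw -0.18930895963861127
foot [ 0.5185008  -0.06329132  0.20472241] in mat -0.002913561345501736 -0.03326374973706693
```

View pics/q5.png

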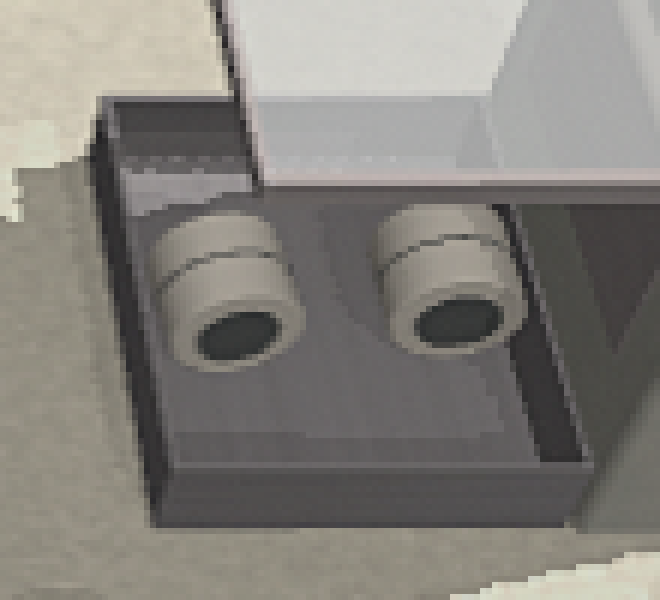

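move_arm:
  steps: "-0.02 -0.03 0 0 0;-0.02 -0.06 0 0 0;-0.02 -0.09 0 0 0;-0.02 -0.1 0 0 0;-0.02 -0.1 0 0 0"

```text
clock: 20.0
position: [0.5115, -0.121, 0.3383]
ee_rot: [0.138, 1.567, -0.14]
force: [0.4, 0.5, 0.3]
width: 0.998
```

```bash
python3 look.py 23 265 210 345 310 290 205 370 325; python3 -c "
from h import *
shot('wrist','w23')"
```

```text
t 20.0 pos [ 0.5115 -0.121   0.3383] w 0.9977264282975357 F [0.4383 0.5    0.2719]
axes x,y,z cols
 [[-0.0009  0.1765  0.9843]
 [-0.0013  0.9843 -0.1765]
 [-1.     -0.0014 -0.0006]]
q [ 0.4503  0.2297 -0.3995  1.6074  0.0928  1.3238 -0.14  ]
```

View pics/z23.png

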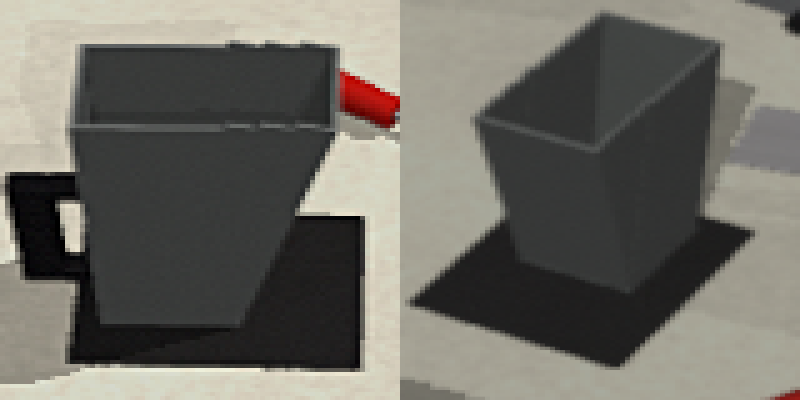

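View pics/w23.png

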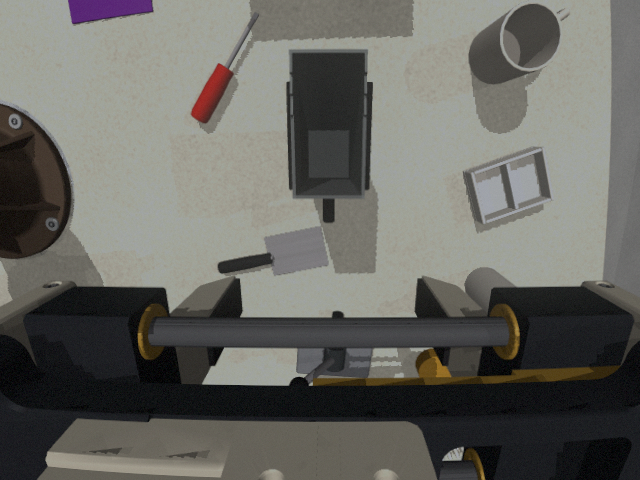

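```bash
python3 -c "
from h import *
def run(ta,tb,S,Z,fa,fb):
    a=load(ta);b=load(tb);P=[]
    for p,q in zip(S,Z):
        x,e=tri([(a,*fa(*p)),(b,*fb(*q))]);P.append(x);print(x,e[0])
    P=np.array(P);B=(P[0]+P[1])/2;L=(P[2]+P[3])/2;v=L-B;yd=v/np.linalg.norm(v);print('len',np.linalg.norm(v),'tilt',np.degrees(np.arcsin(-yd[2])),'yaw',np.arctan2(-yd[0],yd[1]),'B',B,'L',L)
run('sc23','s23',[(82,45),(70,127),(340,46),(335,129)],[(320,42),(200,12),(198,150),(77,120)],lambda u,v:(265+u*.2,210+v*.25),lambda u,v:(290+u*.2,205+v*.3))
a=load('sc23');b=load('s23')
x,e=tri([(a,265+242*.2,210+325*.25),(b,290+115*.2,205+258*.3)]);print('foot front +x',x,e)
print('foot back +x',onz(a,265+100*.2,210+322*.25,.003),onz(a,265+242*.2,210+325*.25,.003),onz(b,290+232*.2,205+292*.3,.003))
d=load('w23')
for u,v,z in((291,198,.203),(365,198,.203),(292,51,.203),(366,51,.203)): print(onz(d,u,v,z),dep(d,u,v))
w=cv2.resize(d['img'][35:215,270:390],(533,800)[::1],interpolation=3)[:600] if 0 else cv2.resize(d['img'][35:235,270:390],(360,600),interpolation=3)
cv2.imwrite('pics/q6.png',w)
"
```

```text
[ 0.48413897 -0.08602688  0.20267242] 0.0013043556863805087
[ 0.54567217 -0.09621274  0.20272014] 0.0003976234016959789
[0.50451504 0.03217609 0.20539249] 0.0017576142057965
[0.5641919  0.02139008 0.20255176] 0.0005443315989933151
len 0.11950289598559131 tilt -0.6117178155394728 yaw -0.16347642795385556 B [ 0.51490557 -0.09111981  0.20269628] L [0.53435347 0.02678309 0.20397212]
foot front +x [ 0.56020313 -0.02337385  0.00572414] [np.float64(4.605708988720225e-05), np.float64(4.605708988723166e-05)]
foot back +x [ 0.54565826 -0.09514691  0.003     ] [ 0.55839722 -0.02322204  0.003     ] [ 0.49507964 -0.01467787  0.003     ]
[ 0.48509633 -0.08179275  0.203     ] [ 0.45658584 -0.10949613 -0.00324692]
[ 0.5495914  -0.09298979  0.203     ] [ 0.56667985 -0.12838298 -0.00181537]
[0.50929517 0.03445405 0.203     ] [0.5091898  0.03496157 0.2010864 ]
[0.56760555 0.02433771 0.203     ] [0.56806391 0.02506445 0.19984639]
```

View pics/q6.png

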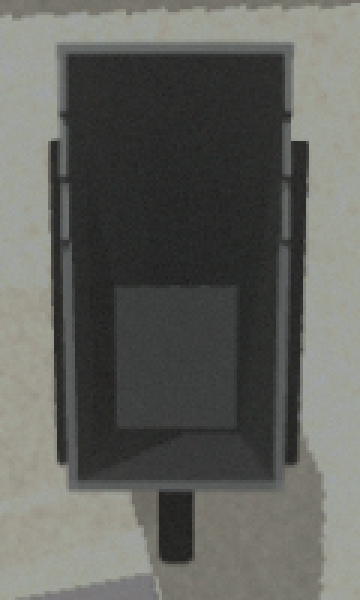

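move_arm:
  steps: "0 -0.234 -0.083 1.634 255;0 -0.234 -0.083 1.634 255;0 -0.234 -0.083 1.634 255;0 -0.234 -0.083 1.634 255;0 -0.234 -0.083 1.634 255;0 -0.234 -0.083 1.634 255;0 -0.234 -0.083 1.634 255;0 -0.234 -0.083 1.634 255;0 -0.234 -0.083 1.634 255;0 -0.234 -0.083 1.634 255"
  squeeze: 20

```text
clock: 20.98
position: [0.3915, -0.3324, 0.3385]
ee_rot: [1.102, 1.275, -1.101]
force: [-0.5, -0.4, 0.6]
width: 0.322
```

```bash
python3 -c "
from h import *
s,M=st(); e=np.array([.971,-.238,0]); 
print('need',M.T@(np.array([.3886,-.3366,.2])-s['position']),'turn',np.arctan2(M[1,2],M[0,2])+1.811)
a=load('sc23');b=load('s23')
for t in('sc23','s23'):
    d=load(t)
    print(t,proj(d,[.427,-.345,.119]))
cv2.imwrite('pics/q7.png',np.hstack([cv2.resize(a['img'][220:310,140:220],(400,450),interpolation=3),cv2.resize(b['img'][160:220,350:420],(400,343),interpolation=3)[:, :][0:343] if 0 else cv2.resize(b['img'][150:240,345:425],(400,450),interpolation=3)]))"
```

```text
t 20.9833 pos [ 0.3915 -0.3324  0.3385] w 0.3216041562069648 F [-0.5121 -0.4338  0.5542]
axes x,y,z cols
 [[ 0.0002  0.9895  0.1444]
 [ 0.0007  0.1444 -0.9895]
 [-1.      0.0003 -0.0007]]
q [ 0.6791  0.182  -0.0946  1.6528  0.017   1.3079 -0.8442]
need [ 0.1385 -0.0035  0.0038] turn 0.3851264585718315
sc23 (np.float64(177.99145408006441), np.float64(237.47065857522756))
s23 (np.float64(400.6611359856405), np.float64(181.1609838610116))
```

View pics/q7.png

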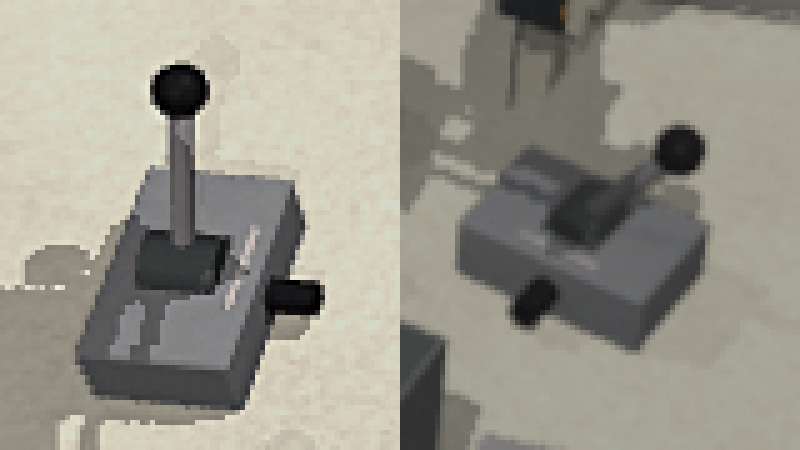

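move_arm:
  steps: "0.02 -0.006 0.006 0.12 255;0.06 -0.006 0.006 0.24 255;0.1 -0.006 0.006 0.36 255;0.13 -0.006 0.006 0.385 255;0.15 -0.006 0.006 0.385 255;0.15 -0.006 0.006 0.385 255"

```text
clock: 21.48
position: [0.3843, -0.3374, 0.1846]
ee_rot: [1.379, 1.097, -1.382]
force: [-0.6, 0.6, 0.3]
width: 0.003
```

```bash
python3 -c "
from h import *
s,M=st();a=load('sc23');b=load('s23')
k,e=tri([(a,176,238),(b,401,180)]);print('knob',k,e,'rel tool',M.T@(k-s['position']))"
```

```text
t 21.4833 pos [ 0.3843 -0.3374  0.1846] w 0.003454033588105423 F [-0.6054  0.5802  0.2626]
axes x,y,z cols
 [[-0.0056  0.9729 -0.2312]
 [ 0.0049 -0.2312 -0.9729]
 [-1.     -0.0066 -0.0035]]
q [ 0.6552  0.3011 -0.0489  1.8926  0.0167  0.9557 -1.2052]
knob [ 0.4274 -0.3501  0.1186] [np.float64(0.00019603205730075497), np.float64(0.00019603205730064896)] rel tool [0.0657 0.0453 0.0026]
```

move_arm:
  steps: "0.035 0 0.002 0 255;0.071 0 0.002 0 255;0.071 0 0.002 0 255;0.071 0.03 0.002 0 255;0.071 0.06 0.002 0 255;0.071 0.085 0.002 0 255;0.071 0.105 0.002 0 255;0.071 0.118 0.002 0 255;0.071 0.126 0.002 0 255;0.071 0.126 0.002 0 255"

```text
clock: 22.32
position: [0.5052, -0.3708, 0.1194]
ee_rot: [1.379, 1.095, -1.385]
force: [-11.6, 4.4, 6.2]
width: 0.005
```

```bash
python3 -c "
from h import *
st();a=shot('scene','sc24')['img'];b=shot('side','s24')['img']
cv2.imwrite('pics/q8.png',np.hstack([cv2.resize(a[220:310,140:220],(400,450),interpolation=3),cv2.resize(b[150:240,345:425],(400,450),interpolation=3)]))"
```

```text
t 22.3167 pos [ 0.5052 -0.3708  0.1194] w 0.004924635176950874 F [-11.593    4.3692   6.1733]
axes x,y,z cols
 [[-0.0065  0.9723 -0.2335]
 [ 0.0027 -0.2335 -0.9724]
 [-1.     -0.0069 -0.0011]]
q [ 0.5735  0.5427 -0.0386  1.6803  0.0263  0.926  -1.282 ]
```

View pics/q8.png

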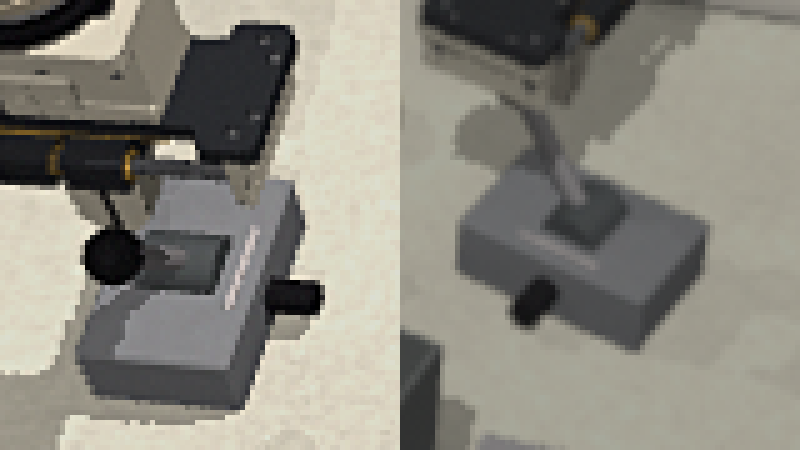

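move_arm:
  steps: "0 -0.03 0 0 255;-0.01 -0.05 0 0 255;-0.05 -0.05 0 0 255;-0.09 -0.05 0 0 255;-0.13 -0.05 0 0 255;-0.17 -0.05 0 0 255;-0.2 -0.05 0 0 255;-0.2 -0.05 0 0 255;-0.2 -0.05 0 0 255"

```text
clock: 23.17
position: [0.4599, -0.3603, 0.3223]
ee_rot: [1.381, 1.082, -1.377]
force: [0.7, 0.4, -0.4]
width: 0.007
```

```bash
python3 -c "
from h import *
st();a=shot('scene','sc25');b=shot('side','s25')
im=b['img'];hs=cv2.cvtColor(im,cv2.COLOR_BGR2HSV)
cv2.imwrite('pics/q9.png',np.hstack([cv2.resize(a['img'][200:320,140:340],(800,480),interpolation=3)]))
for t in ('scene0','sc25'):
    d=load(t)['img'][255:285,150:176]; m=(d.max(2)<40); y,x=np.nonzero(m); print(t,150+x.mean(),255+y.mean(),m.sum())
d0=load('side0')['img'];dd=cv2.absdiff(d0,im).max(2);cv2.imwrite('pics/q10.png',im)
for t in ('side0','s25'):
    d=load(t)['img'][155:180,355:385]; m=(d.max(2)<45); y,x=np.nonzero(m); print(t,355+x.mean(),155+y.mean(),m.sum())
"
```

```text
t 23.1667 pos [ 0.4599 -0.3603  0.3223] w 0.007138011029435408 F [ 0.7324  0.3511 -0.3782]
axes x,y,z cols
 [[ 0.0056  0.9724 -0.2331]
 [-0.0032 -0.2331 -0.9725]
 [-1.      0.0062  0.0018]]
q [ 0.5987  0.3048 -0.0345  1.529   0.0105  1.3015 -1.243 ]
scene0 162.75454545454545 270.22727272727275 110
sc25 162.5137614678899 271.07339449541286 109
side0 368.57377049180326 165.70491803278688 61
s25 368.1 165.81666666666666 60
```

View pics/sc25.png

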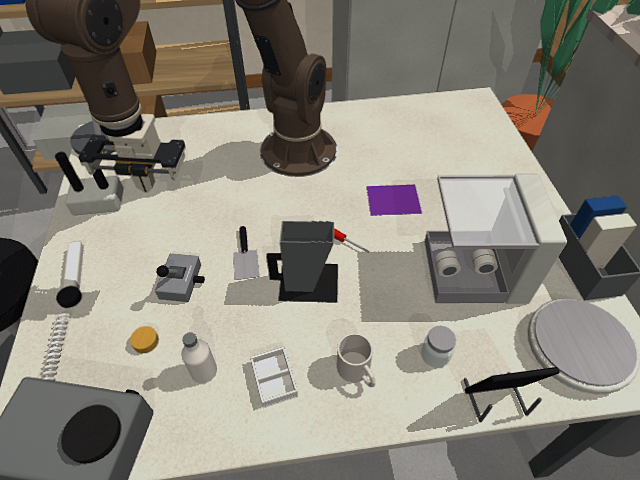

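View pics/q10.png

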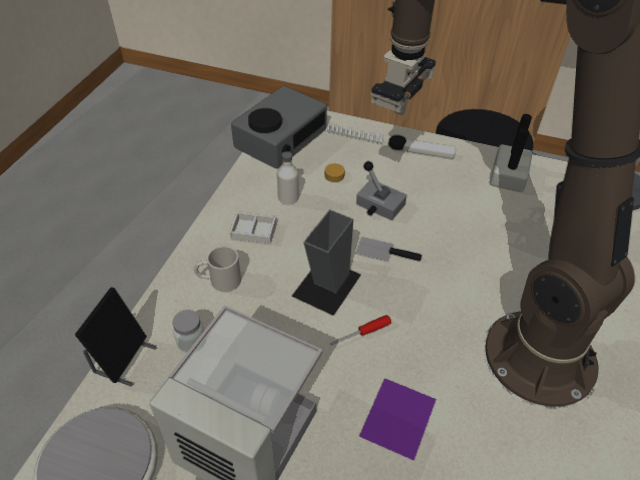

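```bash
python3 -c "
from h import *
print(arm.sign_off())"
```

```text
the job is handed in; nothing more can be done
None
```

The job was carried out in the required order and handed in at about 23 s. `sign_off` gives no verdict, so what follows rests on my own checks.

**What I did**
1. I pulled the lever to its off stop.
2. I pinched the tub's handle with the tool pointing down, because the moves only allow turning about the tool's own x axis. A light pinch let the tub tip over on its front foot edge.
3. I clamped the handle, carried the tub under the canopy and poured both cases into the tray.
4. I laid the tub with its foot on the mat, gripped it by its side walls near the mouth, stood it up and let go.
5. I pushed the lever to its on stop and lifted the arm clear.

**What the last checks showed**
- **Lever:** the knob is within 1 pixel of where it was at the start, when I measured the lever at about 1.19 rad (on).
- **Tub:** it is empty and stands on the mat, about 0.6° off upright. The foot is about 25 mm off the mat's centre in y and 1 mm in x, within the limits.
- **Cases:** both are between the tray walls.
- **Bystanders:** none looks moved in the final pictures, by eye.
- **Arm:** it is clear of everything.

**What did not go to plan**
- While I moved it further from the mat, the tub swung to about 79° instead of the planned 48°, so I carried it into the bay at once.
- My first two tries at standing it up by the handle only slid the tub, so I gripped the side walls instead, not the handle.
- A tilt reading taken just after letting go showed −4°. A second one half a second later showed −0.6°.

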